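Press a lens carrier in the bonding nest

TASK

Fetch the lens carrier with the red lens ring from its parking dock and slide it, lens end first, under the blue bridge of the bonding nest until it is fully home against the stop. Then swing the red-handled toggle clamp over centre down onto it, leave it clamped for at least two seconds to press the bond, and swing the clamp all the way back open, with the carrier still home in the nest. Leave the blue-ringed spare carrier, the docks and everything else on the table where they are.

Things in the scene. Friction and masses are not known exactly. Their poses are not given: they have to be found in the camera images.
- nest: bonding nest, fixed: dark steel base 205 x 84 x 12 mm, feed channel along its x (feed direction +x). Origin on the table under the channel, z up. Channel floor at z = 12, x = -125 to +75 mm. Brass side guides 5 mm high: channel 44 mm wide from x = -65 to +65, flaring wider back to x = -112. Blue stop wall at x = +65, 24 mm high. Clamp post at x = -5, y = +90, up to z = 64
- bridge (a point): middle of the blue bridge's lower front edge (x = +20, z = 40 mm in the nest; axes as the nest). The bridge spans the channel from nest x = +20 to +65, 78 mm wide in y, underside z = 40, top z = 50 mm, with a black sensor cylinder (radius 16 mm) on it up to z = 74
- nest_stop (a point): point on the channel floor, on the centre line, at the stop face (x = +65, y = 0, z = 12 mm in the nest); axes as the nest. A carrier fully home has its nose point here
- clamp_hinge (a point): the clamp's hinge axis, at x = -5, y = +90, z = 48 mm in the nest; axes as the nest; the hinge runs along the nest's x
- clamp (a joint): toggle clamp angle, rad. 0 = down: arm level, pointing to the nest's -y across the channel, pad on a carrier's top. Grows as the arm rises; pi/2 = upright; 2.0 = fully open, leaning back on its end stop. An over-centre spring drives it from about 1.0 to either end (about 5 N at the handle takes it off an end); with no carrier it drops to -0.08
- clamp_grip (a point): middle of the clamp's red plastic handle, 155 mm from the hinge. The handle is 65 mm long along the arm, 22 mm wide along the hinge axis (pinch it across this width, from above), 18 mm thick. Axes: y along the arm towards the hinge, x along the hinge. The steel arm between hinge and handle is 16 mm wide and 12 mm thick
- clamp_pad (a point): middle of the face of the black rubber pad, 18 mm diameter, 10 mm long, under the clamp arm 90 mm from the hinge; when down it meets the carrier over the channel's centre line at the nest's x = -5 mm
- carrier: the lens carrier to press: aluminium block 130 x 40 x 20 mm, about 0.2 kg, with a black tail end (-x) and a flat glass lens in a RED ring on top near the nose (+x). Origin at the centre of its underside; x towards the nose, z up
- carrier_nose (a point): middle of the lower edge of the carrier's nose face (x = +65, y = 0, z = 0 of the carrier)
- dock_a: grey fixed parking dock of the red-ringed carrier, 140 x 58 mm, origin on the table under its centre, mouth to its +x. Floor 8 mm thick. A hood (39 mm high in all, inside 46 mm wide, 26 mm high) over x = -70 to +13 mm covers the carrier's tail; its nose stands out about 54 mm, and it must be drawn out along +x by some 85 mm before lifting
- dock_b: the same dock, with the blue-ringed spare in it; leave alone
- spare: spare carrier, same as the carrier but with a BLUE ring, in dock_b; leave alone
- driver: bystander: screwdriver 160 mm long, lying; origin under its middle
- spool: bystander: yellow spool, 76 mm diameter, 24 mm high; origin at the centre of its underside
- post_base: bystander: steel optics post 13 mm diameter on a round foot, 58 mm high; origin under its centre
- lens_ring: bystander: black ring 30 mm diameter, 9 mm high; origin under its centre
- dish: bystander: glass dish 80 mm diameter, 14 mm high; origin under its centre
- solvent: bystander: white bottle 52 mm diameter, 110 mm high, red cap; origin under its centre
Mind the look-alikes: they are no part of the job. Leave any green or yellow look-alike of the carrier alone.

How it is judged:
By the outcome, as a careful person would: the job done as asked, in the order asked, and still so for the second after the job is handed in, with the robot touching nothing.
It also fails if it takes over 67 s, if anything falls off the work surface, if the arm or the gripper's body presses on something with over 40 N, if the wrist force passes 120 N, or if a joint passes its speed limit or range.

ROBOT

A 7-joint arm with a two-finger parallel gripper is mounted at the origin on the work surface. World frame = base frame: x ahead of the robot, y to its left, z up, the work surface at z = 0. Lengths are in m, angles in rad, forces in N, time in s.
With the tool pointing down it reaches from about 0.425 to 0.925 m from the base axis. Payload 6.8 kg.
Tool frame: the origin (TCP) lies between the finger pads; the fingertips stand 11 mm ahead of it and the grasp point (between the pads) lies 8 mm behind it; z points along the fingers, y is the line along which they close (so a half turn about z gives the same grasp; the last joint's range is limited). The gripper opens to 85 mm and grips with 20 to 120 N. Pads are 22 mm wide; open, the fingers measure 114 mm over their backs; the gripper's body (76 mm by 85 mm) begins 54 mm behind the grasp point. The pads swing forward as they close: fully open they stand 13 mm farther back than shut.
Start: joints at [-1.21, 0.477, 0.022, 1.555, -0.011, 1.109, -0.083], TCP at [0.305, 0.602, 0.242] pointing down, gripper open.
Joint ranges: [-2.96, 2.96], [-0.34, 2.1], [-1.41, 1.46], [0.24, 2.44], [-1.37, 4.51], [0.17, 1.92], [-2.96, 2.96]. Speed limits (rad/s): [2.39, 2.39, 3.14, 3.14, 3.14, 3.14, 3.14].

INTERFACE

Orientations are given as a rotation vector (axis times angle).
In Python, from bench import r gives the robot as it stands.
- The arm moves only by the tool send_rows, never from a script. Its argument "deltas" is a list of rows, each an object of numbers: "dx", "dy", "dz": the shift along the world's x, y, z in mm; "rx", "ry", "rz": the turn, a rotation vector about the world's x, y, z in degrees. A call has 1 to 5 rows; each row is the pose to reach, as a shift and turn from the pose commanded when the call began; what a row does not reach only later rows make up. A row lasts 1/12 s, in which the tool goes at most 41.7 mm and 7.16 degrees, less where a joint would pass 70% of its speed; a pose out of reach is approached as far as the arm can. A call with a gripper value outside its range is refused whole. "jaw" is the finger opening in mm, from 0 to 85.4, set as the call begins (left out, the last holds). The fingers move at their own pace and stop on an object; "newtons" is the grip in N (left out, the last holds). Time passes only in rows, so rows that repeat a pose let the fingers close. It gives the time, the measured TCP pose, the force, the opening and the grip force at its end, in the units of the state.
- r.get_obs(): the state, without advancing time (a new reading comes with each control period).
- r.grab_frame(name): name is "side" or "top"; returns a dict with "frame" (384x512x3 uint8, blue, green, red), "z_map" (384x512 float32, m along the optical axis (not along the pixel's ray), 0 where there is no reading), "vertical_fov" (degrees; the focal length in pixels is half the picture's height over the tangent of half this angle, whatever the lens; pixels are square), "cx", "cy" (the principal point, pixels), "xyz" and "orientation" of the camera in the world. Camera axes: x right, y down, z forward; pixel columns grow to the right and rows downward; lengths in m; the calibration is good to about 2 mm. A picture is of the moment at which its call begins.
- r.hand_in(): hands the job in; it is judged then, once.
The state is a dict: "clock": time; "joints": joint angles; "qvel": joint speeds; "tau": joint torques, N m; "tcp_pos": TCP position; "orientation": TCP orientation; "contact_force": force on the tool from outside, world axes, zero at the start; "moment": the same for the moment, N m; "grip_width": finger opening in m; "gripper_force": force on a finger pad.
Only numpy, scipy, OpenCV 4.12 (cv2) and the standard library are available. Lean on these libraries where they do the work, as an engineer would, in place of code of your own. Each camera call takes 0.05 s, during which the arm holds its last target. There are 200 camera calls.

## Working session

There is one attempt and no reset: what is moved stays moved. The work goes in short steps, Python scripts to look and compute and a tool call to move; the robot and the scene stay as the last step left them, time stands still between calls to the robot, and variables do not carry over. Pictures are saved under pics/ and viewed, at most 10 in all, crops included, and the job is handed in when it is done.

Besides the shell and the picture viewer there is one more tool, called after "Emit:" as name(argument=value, ...) on one line, values as JSON. send_rows: Moves the arm, as the interface text tells. Its arguments: {"type":"object","properties":{"deltas":{"type":"array","items":{"type":"object","properties":{"dx":{"type":"number"},"dy":{"type":"number"},"dz":{"type":"number"},"rx":{"type":"number"},"ry":{"type":"number"},"rz":{"type":"number"}}}},"jaw":{"type":"number"},"newtons":{"type":"number"}},"required":["deltas"]}

```bash
mkdir -p pics; ls
cat > h.py <<'E'
import numpy as np, cv2, sys
from scipy.spatial.transform import Rotation as R
from bench import r
def grab(n):
    f=r.grab_frame(n); h,w=f["z_map"].shape
    fl=h/2/np.tan(np.radians(f["vertical_fov"])/2)
    v,u=np.mgrid[:h,:w]; z=f["z_map"]
    o=np.array(f["orientation"]); M=R.from_rotvec(o).as_matrix() if o.shape==(3,) else o
    P=np.stack([(u-f["cx"])/fl*z,(v-f["cy"])/fl*z,z],-1)@M.T+np.array(f["xyz"])
    return f,P
E
python3 - <<'E'
from h import *
for n in ("top","side"):
    f,P=grab(n); print(n,f["xyz"],f["orientation"],f["vertical_fov"],f["cx"],f["cy"])
    cv2.imwrite(f"pics/{n}0.png",cv2.resize(f["frame"],(800,600)))
    np.savez(f"{n}0.npz",P=P,f=f["frame"])
print(r.get_obs())
E
```

```text
pics
top [0.44444348 0.00954705 1.34954776] [-2.1542873   2.19203606 -0.04837004] 47.0876935274499 263.8512722199558 185.52071241467007
side [ 0.00986152 -0.91511951  0.93280474] [-2.20374067  0.53961375 -0.27710882] 49.22817263199867 256.3532065894358 189.4054740424127
{'clock': 0.1, 'joints': array([-1.21010003,  0.47774374,  0.02233907,  1.55634386, -0.01152893,
        1.10932235, -0.08310873]), 'qvel': array([-0.00161247, -0.00255757,  0.00167794, -0.00167477, -0.00093694,
        0.00189179, -0.00066716]), 'tau': array([ 3.93728682e-03, -5.97760427e+01,  1.61345132e+00, -2.81954849e+01,
        1.27504629e-02,  5.01527640e-03,  1.08142615e-05]), 'tcp_pos': array([0.30473778, 0.60171091, 0.2414089 ]), 'orientation': array([-7.29586872e-01, -3.05539332e+00,  2.61223606e-03]), 'contact_force': array([ 0.33548256, -0.06094608,  0.77467944]), 'moment': array([ 0.01446829, -0.06541364, -0.02755517]), 'gripper_force': 0.0, 'grip_width': 0.085438553103981}
```

View pics/top0.png

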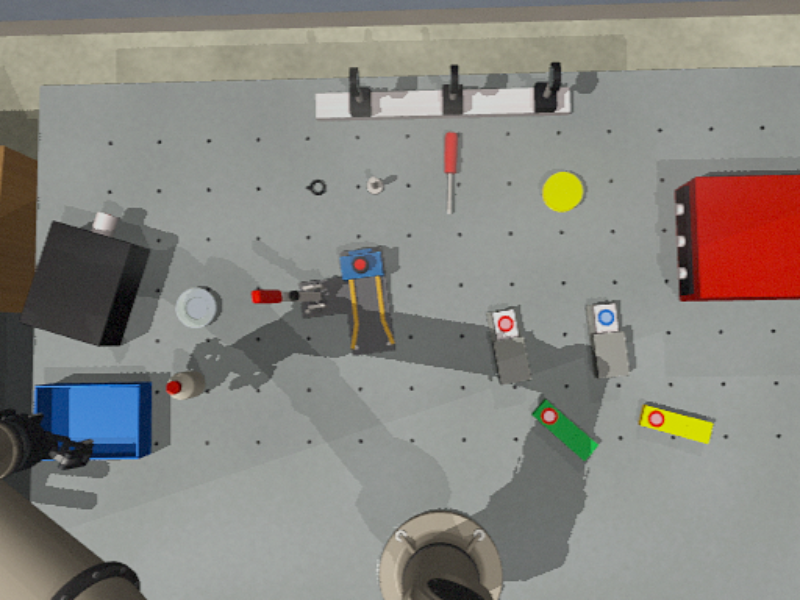

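View pics/side0.png

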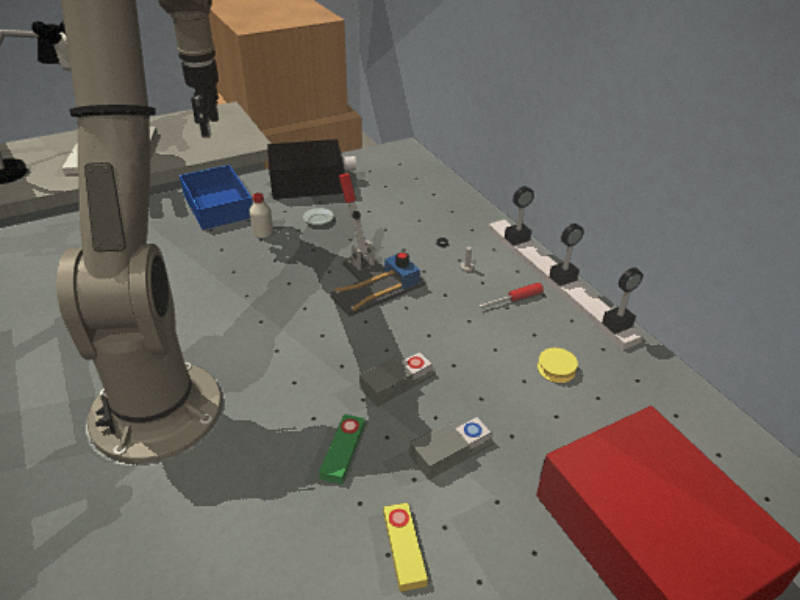

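The top view shows the red-ring carrier at (505,322) with its dock hood at (512,360). The nest runs up the picture at (370,305), with the bridge at (361,264), the hinge at (315,297) and the open handle at (265,296). The side view agrees with this.

```bash
cat > m.py <<'E'
from h import *
def rect(p,name):
    c,s,a=cv2.minAreaRect((p[:,:2]*1000).astype(np.float32)); print(name,len(p),np.round(c,1),np.round(s,1),round(a,2),'zmed',np.round(np.median(p[:,2])*1000,1),'mean',np.round(p.mean(0)*1000,1))
for n in ("top","side"):
    d=np.load(f"{n}0.npz"); P=d["P"]; hsv=cv2.cvtColor(d["f"],cv2.COLOR_BGR2HSV); H,S,V=[hsv[...,i].astype(int) for i in range(3)]
    x,y,z=P[...,0],P[...,1],P[...,2]
    print(n)
    q=lambda m:P[m]
    tab=(z<.005)&(abs(x-.6)<.1)&(abs(y+.02)<.05); print(' table z',np.median(z[tab])*1000,z[tab].std()*1000)
    A=(x>.40)&(x<.72)&(y>-.36)&(y<-.15)
    rect(q(A&(z>.034)&(z<.044)),'hoodA')
    rect(q(A&(z>.022)&(z<.033)&(V>110)),'carrA')
    rect(q(A&(z>.022)&(z<.033)&(S>110)&((H<10)|(H>170))),'ringA')
    N=(x>.45)&(x<.85)&(y>-.08)&(y<.35)
    blue=(H>95)&(H<125)&(S>110)
    rect(q(N&blue&(z>.044)&(z<.056)),'bridge')
    rect(q(N&blue&(z>.01)),'blueall')
    brass=(H>12)&(H<30)&(S>120)
    rect(q(N&brass&(z>.005)),'brass')
    rect(q(N&(z>.007)&(z<.0235)&(y<.14)),'base')
    red=(S>140)&((H<8)|(H>172))
    rect(q(N&red&(z>.09)),'handle'); p=q(N&red&(z>.09)); print(p.min(0),p.max(0))
    rect(q(N&(z>.055)&(z<.08)&(y>.03)&(y<.18)),'sensor/hinge')
E
python3 m.py
```

```text
top
 table z 0.06787831338217476 2.5154373459981874
hoodA 422 [ 444.5 -254.7] [208.5  86.2] 89.98 zmed 39.5 mean [ 425.8 -291.9   39.5]
carrA 391 [ 568.2 -272.7] [191.7 297.1] 75.82 zmed 27.3 mean [ 561.4 -289.3   27.3]
ringA 0 [0. 0.] [0. 0.] 0.0 zmed nan mean [nan nan nan]
bridge 247 [585.  139.7] [44.8 75.7] 6.78 zmed 50.6 mean [582.8 141.   50.4]
blueall 299 [590.5 140.2] [55.5 75.9] 6.21 zmed 50.1 mean [586.  139.8  48.1]
brass 239 [506.8 126.9] [116.7  75.5] 2.71 zmed 16.3 mean [508.2 130.8  16.2]
base 946 [649.5  31.7] [398.6 217.1] 0.18 zmed 13.3 mean [583.1  81.4  13.6]
handle 150 [520.5 287.7] [21.3 38. ] 1.0 zmed 201.8 mean [519.9 285.6 198.2]
[0.50968875 0.26862867 0.1504519 ] [0.53098684 0.30664987 0.22138312]
sensor/hinge 125 [656.9 143.3] [191.2  74.9] 2.43 zmed 72.1 mean [604.3 136.6  69. ]
side
 table z -0.06624112288078354 1.9706535590989231
hoodA 440 [ 441.8 -254.6] [ 84.6 209.7] 0.74 zmed 38.9 mean [ 424.9 -296.    38.9]
carrA 324 [ 587.8 -247.4] [264.4 195.7] 0.25 zmed 27.4 mean [ 559.4 -294.6   27.2]
ringA 0 [0. 0.] [0. 0.] 0.0 zmed nan mean [nan nan nan]
bridge 77 [585.9 137.4] [45.3 77.1] 7.79 zmed 49.9 mean [578.3 133.   49.6]
blueall 87 [585.9 137.4] [45.3 77.1] 7.79 zmed 49.4 mean [577.3 132.6  47.3]
brass 113 [515.  129.4] [132.9  71.3] 5.62 zmed 16.3 mean [511.2 130.5  16.4]
base 576 [651.4  55.1] [162.2 423.4] 80.17 zmed 13.0 mean [593.2  73.6  13.7]
handle 115 [521.4 284.3] [40.3 22.5] 89.3 zmed 190.8 mean [519.9 281.5 191. ]
[0.51008216 0.26425781 0.16010221] [0.5325734  0.30460083 0.2185894 ]
sensor/hinge 78 [659.  122.1] [ 39.7 190.1] 77.02 zmed 68.3 mean [598.2 131.9  66.9]
  return _methods._mean(a, axis=axis, dtype=dtype,
  ret = ret.dtype.type(ret / rcount)
m.py:3: RuntimeWarning: Mean of empty slice.
  c,s,a=cv2.minAreaRect((p[:,:2]*1000).astype(np.float32)); print(name,len(p),np.round(c,1),np.round(s,1),round(a,2),'zmed',np.round(np.median(p[:,2])*1000,1),'mean',np.round(p.mean(0)*1000,1))
  ret = um.true_divide(
```

```bash
cat > m2.py <<'E'
from h import *
def cc(P,m,c):
    n,l,s,_=cv2.connectedComponentsWithStats(m.astype(np.uint8),connectivity=4)
    best=min((i for i in range(1,n) if s[i,4]>40),key=lambda i:np.linalg.norm(np.median(P[l==i][:,:2],0)*1000-c))
    return P[l==best]
def rect(p,name):
    p=p*1000; c,s,a=cv2.minAreaRect(p[:,:2].astype(np.float32)); 
    a=(a+45)%90-45
    print(name,len(p),np.round(c,1),np.round(s,1),round(a,2),'z',np.round(np.median(p[:,2]),1),'mean',np.round(p.mean(0),1))
if __name__=="__main__":
  for n in ("top","side"):
    d=np.load(f"{n}0.npz"); P=d["P"]; hsv=cv2.cvtColor(d["f"],cv2.COLOR_BGR2HSV); H,S,V=[hsv[...,i].astype(int) for i in range(3)]
    x,y,z=P[...,0],P[...,1],P[...,2]; print(n)
    rect(cc(P,(z>.035)&(z<.043),(430,-255)),'hoodA')
    rect(cc(P,(z>.023)&(z<.032),(500,-245)),'carrA')
    rect(cc(P,(z>.02)&(z<.043),(450,-250)),'dockA+carr')
    rect(cc(P,(z>.023)&(z<.032)&(S>60)&((H<12)|(H>168)),(500,-245)),'ringA')
    rect(cc(P,(z>.045)&(z<.055),(585,140)),'bridge')
    rect(cc(P,(z>.008)&(z<.060)&(y<.19),(530,135)),'nestall')
    rect(cc(P,(z>.008)&(z<.0145),(500,130)),'floor')
    red=(S>140)&((H<8)|(H>172))
    rect(cc(P,red&(z>.1),(520,286)),'handle')
    rect(cc(P,(z>.065)&(z<.085)&(x>.45)&(y<.17),(600,143)),'sensor')
    rect(cc(P,(z>.1)&(y<.3)&(x>.45)&(x<.56),(520,270)),'arm')
E
python3 m2.py
```

```text
top
hoodA 503 [ 408.9 -328.8] [83.  60.1] 5.3 z 39.2 mean [ 409.2 -328.6   39.2]
carrA 206 [ 477.3 -323.2] [54.4 41.9] 4.63 z 28.7 mean [ 478.8 -322.2   28.4]
dockA+carr 814 [ 436.  -326.3] [137.5  60.2] 5.0 z 37.4 mean [ 430.5 -325.3   35.3]
ringA 103 [806.6 -35.3] [18.4 74. ] -1.33 z 25.8 mean [808.8 -35.4  26. ]
bridge 282 [585.1 141. ] [45.5 78.4] 7.08 z 50.5 mean [584.8 141.   50.3]
nestall 1798 [519.9 141.4] [205.4 101.2] 6.84 z 14.0 mean [516.9 135.   20.4]
floor 596 [492.3 131.1] [147.4  80.8] 6.48 z 11.8 mean [486.1 130.7  11.7]
handle 152 [491.2 156.6] [307.5  27.2] -12.58 z 202.2 mean [518.9 282.  213.4]
sensor 92 [585.1 140.1] [29.  28.9] -44.37 z 73.9 mean [584.7 140.   73.3]
arm 228 [522.8 271.8] [21.9 58.9] 6.49 z 178.2 mean [521.7 273.  174. ]
side
hoodA 562 [ 410.5 -330.6] [84.8 59.5] 5.13 z 39.0 mean [ 409.4 -331.6   39. ]
carrA 206 [ 481.7 -325. ] [49.3 42. ] 7.13 z 28.4 mean [ 481.2 -326.3   28.3]
dockA+carr 922 [ 436.7 -328.3] [139.   59.9] 5.54 z 37.3 mean [ 424.5 -333.2   34.8]
ringA 65 [ 473.5 -132.4] [34.4 32.5] 21.67 z 29.1 mean [ 472.7 -133.3   28.9]
bridge 128 [586.5 137.9] [47.8 82. ] 6.62 z 49.3 mean [582.1 128.9  49.4]
nestall 1021 [521.6 137.3] [208.4 102.1] 6.21 z 13.6 mean [522.4 127.3  19.7]
floor 380 [500.3 120.7] [ 85.1 168.9] -1.21 z 11.6 mean [486.8 130.6  11.5]
handle 116 [ 275.2 -310.1] [1321.    29.7] -22.39 z 191.4 mean [515.5 271.2 197.4]
sensor 50 [583.6 136. ] [26.8 30.3] -35.55 z 71.4 mean [584.3 135.2  71.2]
arm 128 [522.6 283.2] [25.1 35.7] 7.63 z 190.4 mean [520.6 280.9 189.4]
```

```bash
sed -i 's/(430,-255)/(400,-185)/;s/(500,-245)/(470,-175)/g;s/(450,-250)/(430,-180)/' m2.py; python3 m2.py | grep -E "A|top|side"
```

```text
top
hoodA 473 [ 401.2 -141.9] [83.1 57.6] 9.72 z 39.5 mean [ 401.3 -141.9   39.3]
carrA 210 [ 468.8 -133.4] [54.  42.3] 9.83 z 28.6 mean [ 468.9 -131.9   28.4]
dockA+carr 771 [ 427.7 -138. ] [136.5  58.9] 9.39 z 37.3 mean [ 422.7 -138.2   35.5]
ringA 103 [806.6 -35.3] [18.4 74. ] -1.33 z 25.8 mean [808.8 -35.4  26. ]
side
hoodA 411 [ 401.9 -144.4] [85.5 62.3] 9.78 z 38.7 mean [ 401.  -145.7   38.7]
carrA 149 [ 472.9 -133.3] [47.5 43.5] 8.78 z 28.2 mean [ 473.6 -135.8   28.1]
dockA+carr 702 [ 428.4 -138.8] [138.6  64.5] 11.03 z 37.0 mean [ 417.1 -146.6   34.3]
ringA 65 [ 473.5 -132.4] [34.4 32.5] 21.67 z 29.1 mean [ 472.7 -133.3   28.9]
```

Emit:
send_rows(deltas=[{"dx": 20, "dy": -20, "dz": 28, "rz": 7}, {"dx": 40, "dy": -45, "dz": 50, "rz": 14}, {"dx": 60, "dy": -75, "dz": 70, "rz": 21}, {"dx": 80, "dy": -110, "dz": 80, "rz": 28}, {"dx": 95, "dy": -148, "dz": 80, "rz": 35}], jaw=75)

```text
$.deltas[0]: bad value
```

Emit:
send_rows(deltas=[{"dx": 15, "dy": -38}, {"dx": 30, "dy": -76}, {"dx": 40, "dy": -114}, {"dx": 50, "dy": -152}, {"dx": 60, "dy": -190}])

```text
$.deltas[0]: bad value
```

Emit:
send_rows(deltas=[{"dx": 5, "dy": -38}, {"dx": 10, "dy": -76}, {"dx": 12, "dy": -114}, {"dx": 14, "dy": -152}, {"dx": 16, "dy": -190}])

```text
$.deltas[0]: bad value
```

```bash
cat >> h.py <<'E'
def st():
    o=r.get_obs(); M=R.from_rotvec(o["orientation"]).as_matrix()
    print('t',round(o["clock"],2),'tcp',np.round(o["tcp_pos"]*1000,1),'yaw_y',round(np.degrees(np.arctan2(M[1,1],M[0,1])),2),'zax',np.round(M[:,2],3),'F',np.round(o["contact_force"],1),'M',np.round(o["moment"],2),'w',round(o["grip_width"]*1000,1),'g',round(o["gripper_force"],1),'q',np.round(o["joints"],2))
E
python3 -c "from h import *;st()"
```

```text
t 0.1 tcp [304.7 601.7 241.4] yaw_y 63.14 zax [-0.001 -0.002 -1.   ] F [ 0.3 -0.1  0.8] M [ 0.01 -0.07 -0.03] w 85.4 g 0.0 q [-1.21  0.48  0.02  1.56 -0.01  1.11 -0.08]
```

Emit:
send_rows(deltas=[{"dx": 20, "dy": -20, "dz": 28, "rx": 0, "ry": 0, "rz": 7}, {"dx": 40, "dy": -45, "dz": 50, "rx": 0, "ry": 0, "rz": 14}, {"dx": 60, "dy": -75, "dz": 70, "rx": 0, "ry": 0, "rz": 21}, {"dx": 80, "dy": -110, "dz": 80, "rx": 0, "ry": 0, "rz": 28}, {"dx": 95, "dy": -148, "dz": 80, "rx": 0, "ry": 0, "rz": 35}], jaw=75)

```text
clock: 0.52
tcp_pos: [0.402, 0.4538, 0.3248]
orientation: [-0.232, 3.13, 0.005]
contact_force: [1.8, -1.1, 0.5]
grip_width: 0.075
gripper_force: 0.0
```

Emit:
send_rows(deltas=[{"dx": 15, "dy": -38, "dz": 0, "rx": 0, "ry": 0, "rz": 0}, {"dx": 30, "dy": -76, "dz": 0, "rx": 0, "ry": 0, "rz": 0}, {"dx": 40, "dy": -114, "dz": 0, "rx": 0, "ry": 0, "rz": 0}, {"dx": 50, "dy": -152, "dz": 0, "rx": 0, "ry": 0, "rz": 0}, {"dx": 60, "dy": -190, "dz": 0, "rx": 0, "ry": 0, "rz": 0}])

```text
clock: 0.93
tcp_pos: [0.46, 0.262, 0.322]
orientation: [0.223, -3.133, 0.0]
contact_force: [0.4, -0.4, 0.6]
grip_width: 0.075
gripper_force: 0.0
```

Emit:
send_rows(deltas=[{"dx": 5, "dy": -38, "dz": 0, "rx": 0, "ry": 0, "rz": 0}, {"dx": 10, "dy": -76, "dz": 0, "rx": 0, "ry": 0, "rz": 0}, {"dx": 12, "dy": -114, "dz": 0, "rx": 0, "ry": 0, "rz": 0}, {"dx": 14, "dy": -152, "dz": 0, "rx": 0, "ry": 0, "rz": 0}, {"dx": 16, "dy": -190, "dz": 0, "rx": 0, "ry": 0, "rz": 0}])

```text
clock: 1.35
tcp_pos: [0.4754, 0.0722, 0.3221]
orientation: [0.223, -3.133, -0.0]
contact_force: [0.6, 0.7, 0.3]
grip_width: 0.075
gripper_force: 0.0
```

```bash
python3 -c "from h import *;st()"
```

```text
t 1.35 tcp [475.4  72.2 322.1] yaw_y 98.14 zax [-0. -0. -1.] F [0.6 0.7 0.3] M [-0.01 -0.05 -0.01] w 75.0 g 0.0 q [-0.45  0.07  0.19  1.91 -0.02  1.16  1.45]
```

Emit:
send_rows(deltas=[{"dx": 0, "dy": -38, "dz": -10, "rx": 0, "ry": 0, "rz": 1.6}, {"dx": -1, "dy": -74, "dz": -30, "rx": 0, "ry": 0, "rz": 1.6}, {"dx": -2, "dy": -110, "dz": -50, "rx": 0, "ry": 0, "rz": 1.6}, {"dx": -3, "dy": -146, "dz": -70, "rx": 0, "ry": 0, "rz": 1.6}, {"dx": -4, "dy": -180, "dz": -90, "rx": 0, "ry": 0, "rz": 1.6}], jaw=65)

```text
clock: 1.77
tcp_pos: [0.4712, -0.1078, 0.2315]
orientation: [-0.266, 3.13, -0.0]
contact_force: [0.5, -0.2, 1.1]
grip_width: 0.0651
gripper_force: 0.0
```

Emit:
send_rows(deltas=[{"dx": 0, "dy": -23, "dz": -30, "rx": 0, "ry": 0, "rz": 0}, {"dx": 0, "dy": -23, "dz": -70, "rx": 0, "ry": 0, "rz": 0}, {"dx": 0, "dy": -23, "dz": -110, "rx": 0, "ry": 0, "rz": 0}, {"dx": 0, "dy": -23, "dz": -142, "rx": 0, "ry": 0, "rz": 0}, {"dx": 0, "dy": -23, "dz": -142, "rx": 0, "ry": 0, "rz": 0}])

```text
clock: 2.18
tcp_pos: [0.4674, -0.1281, 0.085]
orientation: [0.266, -3.119, -0.003]
contact_force: [-0.7, 0.0, -0.2]
grip_width: 0.0651
gripper_force: 0.0
```

Run:
```python
from h import *;st()
for n in ("top","side"):
    f,P=grab(n); np.savez(f"{n}1.npz",P=P,f=f["frame"])
    if n=="side": cv2.imwrite("pics/s1.png",cv2.resize(f["frame"][170:330,180:360],None,fx=4,fy=3.75,interpolation=cv2.INTER_CUBIC))
```

```text
t 2.18 tcp [ 467.4 -128.1   85. ] yaw_y 99.74 zax [-0.011  0.001 -1.   ] F [-0.7  0.  -0.2] M [ 0.02  0.02 -0.03] w 65.1 g 0.0 q [-0.11  0.41  0.3   2.14 -0.2   0.63  2.08]
```

View pics/s1.png

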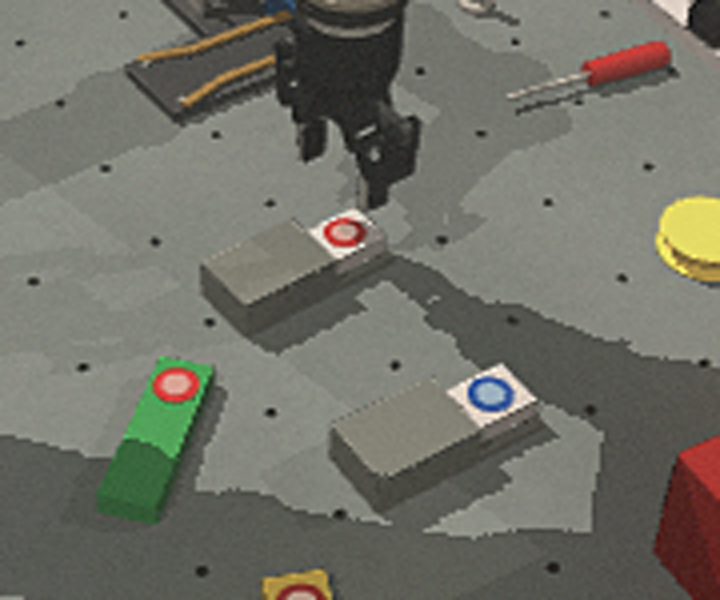

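The side crop shows the open gripper hanging above the red-ring carrier nose (345,230), with the hood behind it clear. I'll let the arm settle before descending.

Emit:
send_rows(deltas=[{"dx": 0, "dy": 0, "dz": 0, "rx": 0, "ry": 0, "rz": 0}, {"dx": 0, "dy": 0, "dz": 0, "rx": 0, "ry": 0, "rz": 0}, {"dx": 0, "dy": 0, "dz": 0, "rx": 0, "ry": 0, "rz": 0}])

```text
clock: 2.53
tcp_pos: [0.4735, -0.1289, 0.0923]
orientation: [-0.267, 3.126, -0.001]
contact_force: [-0.4, 0.0, 0.3]
grip_width: 0.065
gripper_force: 0.0
```

```bash
python3 -c "from h import *;st()"
```

```text
t 2.53 tcp [ 473.5 -128.9   92.3] yaw_y 99.75 zax [ 0.004 -0.    -1.   ] F [-0.4  0.   0.3] M [-0.01 -0.   -0.  ] w 65.0 g 0.0 q [-0.11  0.4   0.3   2.13 -0.2   0.63  2.07]
```

Emit:
send_rows(deltas=[{"dx": 0, "dy": 0, "dz": -15, "rx": 0, "ry": 0, "rz": 0}, {"dx": 0, "dy": 0, "dz": -30, "rx": 0, "ry": 0, "rz": 0}, {"dx": 0, "dy": 0, "dz": -40, "rx": 0, "ry": 0, "rz": 0}, {"dx": 0, "dy": 0, "dz": -40, "rx": 0, "ry": 0, "rz": 0}, {"dx": 0, "dy": 0, "dz": -40, "rx": 0, "ry": 0, "rz": 0}])

```text
clock: 2.95
tcp_pos: [0.4721, -0.1288, 0.0507]
orientation: [0.267, -3.13, -0.0]
contact_force: [-0.6, -1.0, 0.3]
grip_width: 0.065
gripper_force: 0.0
```

Emit:
send_rows(deltas=[{"dx": 0, "dy": 0, "dz": 0, "rx": 0, "ry": 0, "rz": 0}, {"dx": 0, "dy": 0, "dz": 0, "rx": 0, "ry": 0, "rz": 0}, {"dx": 0, "dy": 0, "dz": 0, "rx": 0, "ry": 0, "rz": 0}])

```text
clock: 3.2
tcp_pos: [0.4725, -0.1289, 0.051]
orientation: [-0.267, 3.129, -0.0]
contact_force: [-0.5, -0.2, -0.0]
grip_width: 0.0648
gripper_force: 0.0
```

```bash
python3 -c "from h import *;st()"
```

```text
t 3.2 tcp [ 472.5 -128.9   51. ] yaw_y 99.74 zax [ 0.001 -0.    -1.   ] F [-0.5 -0.2 -0. ] M [-0.02 -0.02  0.  ] w 64.8 g 0.0 q [-0.08  0.48  0.27  2.15 -0.24  0.54  2.11]
```

Emit:
send_rows(deltas=[{"dx": -1, "dy": -2, "dz": -12, "rx": 0, "ry": 0, "rz": 0}, {"dx": -1, "dy": -2, "dz": -24, "rx": 0, "ry": 0, "rz": 0}, {"dx": -1, "dy": -2, "dz": -24, "rx": 0, "ry": 0, "rz": 0}, {"dx": -1, "dy": -2, "dz": -24, "rx": 0, "ry": 0, "rz": 0}, {"dx": -1, "dy": -2, "dz": -24, "rx": 0, "ry": 0, "rz": 0}])

```text
clock: 3.62
tcp_pos: [0.4713, -0.1309, 0.0268]
orientation: [-0.266, 3.13, -0.0]
contact_force: [-1.0, 0.2, -0.3]
grip_width: 0.0651
gripper_force: 0.0
```

Emit:
send_rows(deltas=[{"dx": 0, "dy": 0, "dz": 0, "rx": 0, "ry": 0, "rz": 0}, {"dx": 0, "dy": 0, "dz": 0, "rx": 0, "ry": 0, "rz": 0}, {"dx": 0, "dy": 0, "dz": 0, "rx": 0, "ry": 0, "rz": 0}, {"dx": 0, "dy": 0, "dz": 0, "rx": 0, "ry": 0, "rz": 0}, {"dx": 0, "dy": 0, "dz": 0, "rx": 0, "ry": 0, "rz": 0}], jaw=30, newtons=40)

```text
clock: 4.03
tcp_pos: [0.4715, -0.1309, 0.0271]
orientation: [-0.267, 3.129, -0.0]
contact_force: [-1.0, -0.1, 4.6]
grip_width: 0.0388
gripper_force: 40.0
```

```bash
python3 -c "from h import *;st()"
```

```text
t 4.03 tcp [ 471.5 -130.9   27.1] yaw_y 99.75 zax [ 0.001 -0.    -1.   ] F [-1.  -0.1  4.6] M [0.1  0.14 0.11] w 38.8 g 40.0 q [-0.05  0.52  0.24  2.16 -0.26  0.49  2.13]
```

Emit:
send_rows(deltas=[{"dx": 11, "dy": 1.9, "dz": 0, "rx": 0, "ry": 0, "rz": 0}, {"dx": 25, "dy": 4.2, "dz": 0, "rx": 0, "ry": 0, "rz": 0}, {"dx": 40, "dy": 6.8, "dz": 0, "rx": 0, "ry": 0, "rz": 0}, {"dx": 54, "dy": 9.2, "dz": 0, "rx": 0, "ry": 0, "rz": 0}, {"dx": 54, "dy": 9.2, "dz": 0, "rx": 0, "ry": 0, "rz": 0}])

```text
clock: 4.45
tcp_pos: [0.5282, -0.121, 0.0271]
orientation: [-0.269, 3.126, -0.001]
contact_force: [3.3, -0.4, 2.4]
grip_width: 0.0386
gripper_force: 40.6
```

Emit:
send_rows(deltas=[{"dx": 0, "dy": 0, "dz": 0, "rx": 0, "ry": 0, "rz": 0}, {"dx": 0, "dy": 0, "dz": 0, "rx": 0, "ry": 0, "rz": 0}])

```text
clock: 4.62
tcp_pos: [0.5261, -0.1215, 0.027]
orientation: [-0.267, 3.127, -0.001]
contact_force: [3.4, 0.7, 3.8]
grip_width: 0.039
gripper_force: 40.8
```

Run:
```python
from h import *;st()
from m2 import cc,rect
f,P=grab("side"); np.savez("side2.npz",P=P,f=f["frame"])
cv2.imwrite("pics/s2.png",cv2.resize(f["frame"][170:330,180:360],None,fx=4,fy=3.75,interpolation=cv2.INTER_CUBIC))
```

```text
t 4.62 tcp [ 526.1 -121.5   27. ] yaw_y 99.75 zax [ 0.003 -0.    -1.   ] F [3.4 0.7 3.8] M [ 0.28 -0.65 -0.07] w 39.0 g 40.8 q [-0.09  0.58  0.25  2.04 -0.26  0.55  2.09]
```

View pics/s2.png

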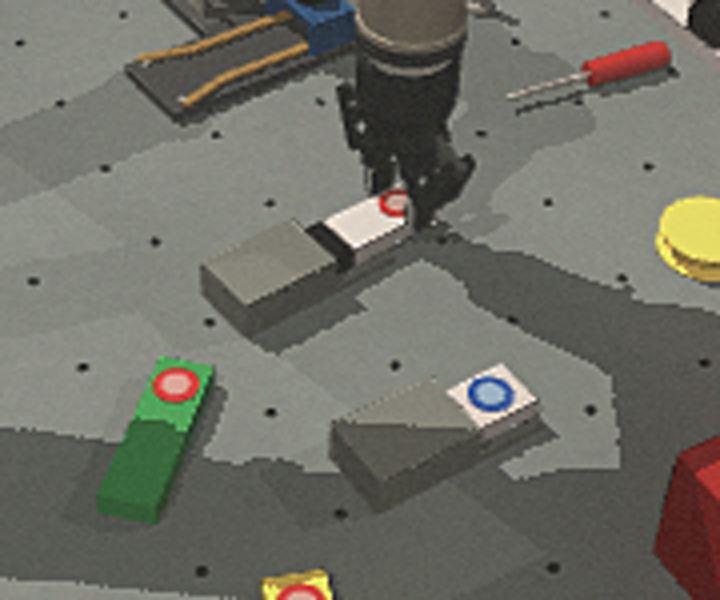

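The carrier is drawn out about 55 mm: its black tail is just emerging at the hood edge (330,243) and the ring is between the fingers at (395,203). Next I regrasp nearer the middle.

Emit:
send_rows(deltas=[{"dx": 0, "dy": 0, "dz": 0, "rx": 0, "ry": 0, "rz": 0}, {"dx": 0, "dy": 0, "dz": 0, "rx": 0, "ry": 0, "rz": 0}, {"dx": 0, "dy": 0, "dz": 0, "rx": 0, "ry": 0, "rz": 0}], jaw=62)

```text
clock: 4.92
tcp_pos: [0.5233, -0.1218, 0.0258]
orientation: [0.266, -3.128, -0.001]
contact_force: [-0.6, -0.5, -0.0]
grip_width: 0.0622
gripper_force: 0.0
```

Emit:
send_rows(deltas=[{"dx": -11, "dy": -1.9, "dz": 0, "rx": 0, "ry": 0, "rz": 0}, {"dx": -25, "dy": -4.2, "dz": 0, "rx": 0, "ry": 0, "rz": 0}, {"dx": -40, "dy": -6.8, "dz": 0, "rx": 0, "ry": 0, "rz": 0}, {"dx": -54, "dy": -9.2, "dz": 0, "rx": 0, "ry": 0, "rz": 0}, {"dx": -54, "dy": -9.2, "dz": 0, "rx": 0, "ry": 0, "rz": 0}])

```text
clock: 5.33
tcp_pos: [0.4658, -0.1316, 0.0257]
orientation: [0.262, -3.125, -0.001]
contact_force: [-0.4, -0.0, 0.0]
grip_width: 0.0623
gripper_force: 0.0
```

Emit:
send_rows(deltas=[{"dx": 0, "dy": 0, "dz": 0, "rx": 0, "ry": 0, "rz": 0}, {"dx": 0, "dy": 0, "dz": 0, "rx": 0, "ry": 0, "rz": 0}, {"dx": 0, "dy": 0, "dz": 0, "rx": 0, "ry": 0, "rz": 0}])

```text
clock: 5.58
tcp_pos: [0.4719, -0.1306, 0.0264]
orientation: [-0.267, 3.129, -0.0]
contact_force: [-0.3, -0.2, -0.0]
grip_width: 0.062
gripper_force: 0.0
```

Run:
```python
from h import *;st()
from m2 import cc,rect
f,P=grab("side"); hsv=cv2.cvtColor(f["frame"],cv2.COLOR_BGR2HSV); H,S,V=[hsv[...,i].astype(int) for i in range(3)]
z=P[...,2]
rect(cc(P,(S>90)&((H<10)|(H>170))&(z>.02)&(z<.035),(530,-121)),'ring')
```

```text
t 5.58 tcp [ 471.9 -130.6   26.4] yaw_y 99.77 zax [ 0.001 -0.    -1.   ] F [-0.3 -0.2 -0. ] M [-0.01  0.01  0.01] w 62.0 g 0.0 q [-0.05  0.52  0.24  2.16 -0.26  0.49  2.13]
ring 75 [808.8 -39.9] [22.1 77. ] -3.81 z 23.9 mean [809.1 -39.6  24.2]
```

Emit:
send_rows(deltas=[{"dx": 0, "dy": 0, "dz": 0, "rx": 0, "ry": 0, "rz": 0}, {"dx": 0, "dy": 0, "dz": 0, "rx": 0, "ry": 0, "rz": 0}, {"dx": 0, "dy": 0, "dz": 0, "rx": 0, "ry": 0, "rz": 0}, {"dx": 0, "dy": 0, "dz": 0, "rx": 0, "ry": 0, "rz": 0}, {"dx": 0, "dy": 0, "dz": 0, "rx": 0, "ry": 0, "rz": 0}], jaw=30, newtons=50)

```text
clock: 6.05
tcp_pos: [0.4715, -0.1307, 0.0266]
orientation: [-0.267, 3.129, 0.0]
contact_force: [-0.1, 1.8, 4.3]
grip_width: 0.0385
gripper_force: 50.8
```

Emit:
send_rows(deltas=[{"dx": 10, "dy": 1.7, "dz": 0, "rx": 0, "ry": 0, "rz": 0}, {"dx": 22, "dy": 3.7, "dz": 0, "rx": 0, "ry": 0, "rz": 0}, {"dx": 34, "dy": 5.8, "dz": 0, "rx": 0, "ry": 0, "rz": 0}, {"dx": 40, "dy": 6.8, "dz": 0, "rx": 0, "ry": 0, "rz": 0}, {"dx": 40, "dy": 6.8, "dz": 0, "rx": 0, "ry": 0, "rz": 0}])

```text
clock: 6.47
tcp_pos: [0.512, -0.124, 0.0264]
orientation: [-0.267, 3.129, -0.001]
contact_force: [0.7, 0.9, 5.5]
grip_width: 0.038
gripper_force: 50.8
```

Emit:
send_rows(deltas=[{"dx": 0, "dy": 0, "dz": 10, "rx": 0, "ry": 0, "rz": 0}, {"dx": 0, "dy": 0, "dz": 25, "rx": 0, "ry": 0, "rz": 0}, {"dx": 0, "dy": 0, "dz": 45, "rx": 0, "ry": 0, "rz": 0}, {"dx": 0, "dy": 0, "dz": 65, "rx": 0, "ry": 0, "rz": 0}, {"dx": 0, "dy": 0, "dz": 80, "rx": 0, "ry": 0, "rz": 0}])

```text
clock: 6.88
tcp_pos: [0.5105, -0.124, 0.1077]
orientation: [-0.266, 3.13, 0.0]
contact_force: [0.4, -0.6, -3.9]
grip_width: 0.0385
gripper_force: 51.3
```

Run:
```python
from h import *;st()
from m2 import cc,rect
f,P=grab("side"); 
cv2.imwrite("pics/s3.png",cv2.resize(f["frame"][140:300,180:360],None,fx=4,fy=3.75,interpolation=cv2.INTER_CUBIC))
```

```text
t 6.88 tcp [ 510.5 -124.   107.7] yaw_y 99.73 zax [ 0.  0. -1.] F [ 0.4 -0.6 -3.9] M [-0.01  0.    0.01] w 38.5 g 51.3 q [-0.13  0.42  0.32  2.05 -0.2   0.7   2.05]
```

View pics/s3.png

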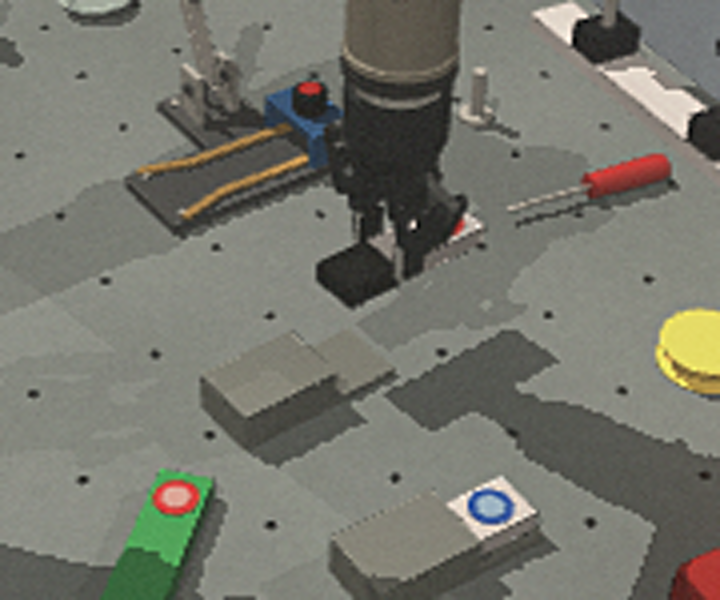

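The side crop shows the carrier lifted level, clear of the dock: black tail at (355,275), red ring at (460,225). I'll measure the nest centreline and the held carrier in the same camera so its bias cancels out.

Run:
```python
from h import *
def rot(p,a): a=np.radians(a); return p[...,0]*np.cos(a)+p[...,1]*np.sin(a), -p[...,0]*np.sin(a)+p[...,1]*np.cos(a)
o=r.get_obs()["tcp_pos"]; T=o*1000
for n in ("top","side"):
    d=np.load(f"{n}0.npz"); P=d["P"]*1000; hsv=cv2.cvtColor(d["f"],cv2.COLOR_BGR2HSV); H,S,V=[hsv[...,i].astype(int) for i in range(3)]
    m=(H>12)&(H<30)&(S>110)&(P[...,2]>9)&(P[...,2]<22)&(P[...,0]>400)&(P[...,0]<620)&(P[...,1]>60)&(P[...,1]<200)
    for yaw in (6.9,):
        Q=P-np.array([542.9,135.9,0]); X,Y=rot(Q[m],yaw)
        for s in (1,-1):
            k=(Y*s>0)&(X>-62)&(X<12); b=np.polyfit(X[k],Y[k],1); k2=k&(abs(Y-np.polyval(b,X))<4); b=np.polyfit(X[k2],Y[k2],1)
            print(n,'guide',s,k2.sum(),'slope deg',np.degrees(b[0]).round(2),'Y@-25',np.polyval(b,-25).round(2))
    f,P=grab(n); Q=P*1000-T; X,Y=rot(Q,9.74); zz=P[...,2]*1000
    m=(abs(zz-T[2]-1)<5)&(abs(Y)<30)
    for lo,hi in ((30,100),(-75,-25)):
        k=m&(X>lo)&(X<hi); 
        if k.any(): print(n,'carr',lo,k.sum(),'X',X[k].min().round(1),X[k].max().round(1),'Y',np.percentile(Y[k],[1,50,99]).round(1),'z',np.median(zz[k]-T[2]).round(1))
```

```text
top guide 1 63 slope deg -1.71 Y@-25 25.54
top guide -1 62 slope deg -1.54 Y@-25 -26.66
top carr 30 86 X 33.5 78.8 Y [-5.2 13.4 21.2] z 1.8
side guide 1 32 slope deg 2.3 Y@-25 23.22
side guide -1 30 slope deg 1.75 Y@-25 -28.24
side carr 30 40 X 31.1 79.9 Y [-22.4 -16.8  11.7] z -0.2
side carr -75 96 X -51.9 -25.0 Y [-22.9  -2.1  20.3] z -0.2
```

Emit:
send_rows(deltas=[{"dx": -6, "dy": 25, "dz": 0, "rx": 0, "ry": 0, "rz": -0.6}, {"dx": -16, "dy": 60, "dz": 0, "rx": 0, "ry": 0, "rz": -1.2}, {"dx": -28, "dy": 95, "dz": 0, "rx": 0, "ry": 0, "rz": -1.8}, {"dx": -42, "dy": 130, "dz": 0, "rx": 0, "ry": 0, "rz": -2.4}, {"dx": -54, "dy": 160, "dz": 0, "rx": 0, "ry": 0, "rz": -2.8}])

```text
clock: 7.45
tcp_pos: [0.4546, 0.0379, 0.1049]
orientation: [0.19, -3.133, -0.0]
contact_force: [-0.5, 0.6, -2.4]
grip_width: 0.0385
gripper_force: 51.3
```

Emit:
send_rows(deltas=[{"dx": -10, "dy": 30, "dz": 0, "rx": 0, "ry": 0, "rz": 0}, {"dx": -20, "dy": 55, "dz": 0, "rx": 0, "ry": 0, "rz": 0}, {"dx": -28, "dy": 75, "dz": 0, "rx": 0, "ry": 0, "rz": 0}, {"dx": -32, "dy": 84, "dz": 0, "rx": 0, "ry": 0, "rz": 0}, {"dx": -32, "dy": 84, "dz": 0, "rx": 0, "ry": 0, "rz": 0}])

```text
clock: 7.87
tcp_pos: [0.4233, 0.1218, 0.1053]
orientation: [0.197, -3.133, 0.0]
contact_force: [0.7, -0.6, -2.8]
grip_width: 0.0387
gripper_force: 51.3
```

Emit:
send_rows(deltas=[{"dx": 0, "dy": 0, "dz": 0, "rx": 0, "ry": 0, "rz": 0}, {"dx": 0, "dy": 0, "dz": 0, "rx": 0, "ry": 0, "rz": 0}, {"dx": 0, "dy": 0, "dz": 0, "rx": 0, "ry": 0, "rz": 0}, {"dx": 0, "dy": 0, "dz": 0, "rx": 0, "ry": 0, "rz": 0}])

```text
clock: 8.2
tcp_pos: [0.4253, 0.1187, 0.1062]
orientation: [0.186, -3.136, 0.001]
contact_force: [0.5, -0.2, -2.3]
grip_width: 0.0386
gripper_force: 51.3
```

```bash
python3 -c "from h import *;st()"
```

```text
t 8.2 tcp [425.3 118.7 106.2] yaw_y 96.8 zax [-0. -0. -1.] F [ 0.5 -0.2 -2.3] M [0.02 0.06 0.01] w 38.6 g 51.3 q [-0.66  0.31  0.29  2.23 -0.15  0.62  1.42]
```

Emit:
send_rows(deltas=[{"dx": 0, "dy": 1.5, "dz": -15, "rx": 0, "ry": 0, "rz": 0}, {"dx": 0, "dy": 1.5, "dz": -35, "rx": 0, "ry": 0, "rz": 0}, {"dx": 0, "dy": 1.5, "dz": -50, "rx": 0, "ry": 0, "rz": 0}, {"dx": 0, "dy": 1.5, "dz": -58, "rx": 0, "ry": 0, "rz": 0}, {"dx": 0, "dy": 1.5, "dz": -60, "rx": 0, "ry": 0, "rz": 0}])

```text
clock: 8.62
tcp_pos: [0.4244, 0.1206, 0.0452]
orientation: [0.188, -3.134, 0.002]
contact_force: [-0.9, 0.2, -2.9]
grip_width: 0.0388
gripper_force: 51.3
```

Emit:
send_rows(deltas=[{"dx": 0, "dy": 0, "dz": 0, "rx": 0, "ry": 0, "rz": 0}, {"dx": 0, "dy": 0, "dz": 0, "rx": 0, "ry": 0, "rz": 0}, {"dx": 0, "dy": 0, "dz": 0, "rx": 0, "ry": 0, "rz": 0}])

```text
clock: 8.87
tcp_pos: [0.4257, 0.1216, 0.0471]
orientation: [-0.189, 3.134, 0.001]
contact_force: [-0.9, 0.2, -2.6]
grip_width: 0.0386
gripper_force: 51.3
```

Run:
```python
from h import *;st()
T=r.get_obs()["tcp_pos"]*1000
f,P=grab("top"); cv2.imwrite("pics/t4.png",cv2.resize(f["frame"][140:260,170:290],(600,600),interpolation=cv2.INTER_CUBIC))
```

```text
t 8.87 tcp [425.7 121.6  47.1] yaw_y 96.92 zax [ 0.001  0.001 -1.   ] F [-0.9  0.2 -2.6] M [-0.05  0.02  0.05] w 38.6 g 51.3 q [-0.62  0.43  0.24  2.26 -0.21  0.47  1.48]
```

View pics/t4.png

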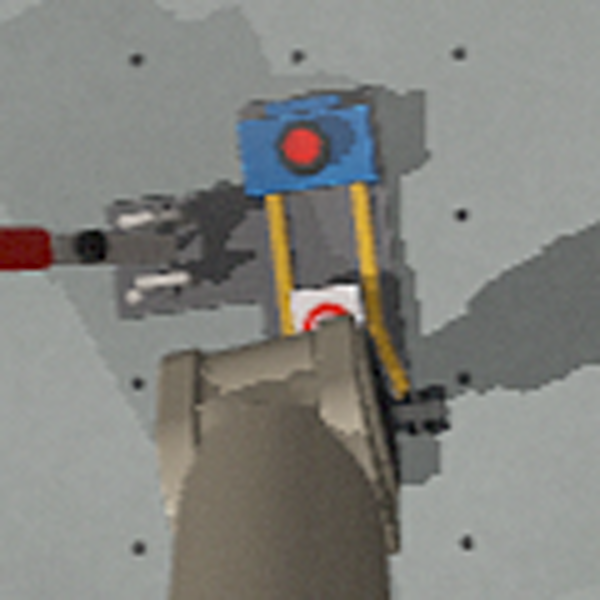

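The top crop shows the nose (290–362, 290) straddled by the brass guides, close to centred. I'll check that numerically.

Run:
```python
from h import *
def rot(p,a): a=np.radians(a); return p[...,0]*np.cos(a)+p[...,1]*np.sin(a), -p[...,0]*np.sin(a)+p[...,1]*np.cos(a)
T=r.get_obs()["tcp_pos"]*1000
tx,ty=rot(T-np.array([543,134.7,0]),6.9); print('tcp nest',tx.round(1),ty.round(1))
for n in ("top","side"):
    f,P=grab(n); P=P*1000; hsv=cv2.cvtColor(f["frame"],cv2.COLOR_BGR2HSV); H,S,V=[hsv[...,i].astype(int) for i in range(3)]
    X,Y=rot(P-np.array([543,134.7,0]),6.9); z=P[...,2]
    br=(H>12)&(H<30)&(S>110)&(z>8)&(z<24)
    k=(abs(z-T[2]-1)<6)&(V>100)&(X>-90)&(X<-20)&(abs(Y)<32)
    print(n,'nose X',X[k].min().round(1),X[k].max().round(1),'z',np.median(z[k]).round(1))
    for row in np.unique(np.nonzero(k)[0]):
        kk=k[row]; b=br[row]&(X[row]>-70)&(X[row]<15)
        if n=="top": print(row,kk.sum(),Y[row][kk].min().round(1),Y[row][kk].max().round(1),'X',X[row][kk].mean().round(0),'guideY',Y[row][b].round(1))
    if n=="side":
        print('side Y',np.percentile(Y[k],[2,98]).round(1))
    for s in (1,-1):
        g=br&(Y*s>15)&(Y*s<34)&(X>-45)&(X<12); print('guide',s,g.sum(),np.median(Y[g]).round(2),'edges',np.percentile(Y[g],[5,95]).round(1))
```

```text
tcp nest -118.1 1.2
top nose X -63.6 -39.6 z 48.8
197 6 -16.4 -1.6 X -41.0 guideY [ 31.6  28.2  24.9  22.7 -23.1 -26.2 -28.7]
198 13 -16.1 19.8 X -42.0 guideY [ 28.9  25.5 -22.8 -25.6 -28.3]
199 13 -15.8 19.9 X -45.0 guideY [ 28.4  26.  -22.6 -25.3 -28.3]
200 14 -17.7 20.2 X -48.0 guideY [ 29.1  26.3 -21.7 -24.7 -27.9]
201 14 -17.7 20.8 X -51.0 guideY [ 29.3  26.7 -21.6 -24.6 -27.7]
202 13 -17.1 20.6 X -54.0 guideY [ 29.7  27.  -24.1 -27. ]
203 8 -16.8 21.2 X -56.0 guideY [475.   30.5  27.4 -20.9 -23.6 -26.6 -29.5]
204 6 -16.5 21.4 X -59.0 guideY [ 31.   28.4 -23.2 -26.2 -28.9]
205 3 9.8 19.4 X -61.0 guideY [477.4  31.7  28.1  25.1 -19.4 -22.8 -25.9 -28.8]
206 1 19.8 19.8 X -64.0 guideY [ 29.  -22.5 -25.4 -28. ]
guide 1 60 26.04 edges [21.9 30.3]
guide -1 61 -25.96 edges [-29.9 -21.4]
side nose X -87.9 -38.1 z 48.5
side Y [-22.3  18.9]
guide 1 15 25.9 edges [19.9 33.3]
guide -1 34 -25.54 edges [-31.6 -21.1]
```

Emit:
send_rows(deltas=[{"dx": 0, "dy": -1, "dz": -5, "rx": 0, "ry": 0, "rz": 0}, {"dx": 0, "dy": -1, "dz": -10, "rx": 0, "ry": 0, "rz": 0}, {"dx": 0, "dy": -1, "dz": -14, "rx": 0, "ry": 0, "rz": 0}, {"dx": 0, "dy": -1, "dz": -14, "rx": 0, "ry": 0, "rz": 0}, {"dx": 0, "dy": -1, "dz": -14, "rx": 0, "ry": 0, "rz": 0}])

```text
clock: 9.43
tcp_pos: [0.4246, 0.1203, 0.0319]
orientation: [0.19, -3.135, 0.001]
contact_force: [-0.6, -0.1, -3.0]
grip_width: 0.0385
gripper_force: 51.3
```

Emit:
send_rows(deltas=[{"dx": 0, "dy": 0, "dz": 0, "rx": 0, "ry": 0, "rz": 0}, {"dx": 0, "dy": 0, "dz": 0, "rx": 0, "ry": 0, "rz": 0}])

```text
clock: 9.6
tcp_pos: [0.425, 0.1205, 0.0323]
orientation: [-0.19, 3.136, 0.0]
contact_force: [0.4, 0.7, -2.0]
grip_width: 0.0384
gripper_force: 51.3
```

```bash
python3 -c "from h import *;st()"
```

```text
t 9.6 tcp [425.  120.5  32.3] yaw_y 96.94 zax [ 0.  0. -1.] F [ 0.4  0.7 -2. ] M [0.02 0.01 0.05] w 38.4 g 51.3 q [-0.6   0.46  0.22  2.26 -0.23  0.44  1.5 ]
```

Emit:
send_rows(deltas=[{"dx": 8, "dy": 1, "dz": -0.5, "rx": 0, "ry": 0, "rz": 0}, {"dx": 18, "dy": 2.2, "dz": -0.5, "rx": 0, "ry": 0, "rz": 0}, {"dx": 28, "dy": 3.4, "dz": -0.5, "rx": 0, "ry": 0, "rz": 0}, {"dx": 38, "dy": 4.6, "dz": -0.5, "rx": 0, "ry": 0, "rz": 0}, {"dx": 46, "dy": 5.6, "dz": -0.5, "rx": 0, "ry": 0, "rz": 0}])

```text
clock: 10.02
tcp_pos: [0.4731, 0.1264, 0.032]
orientation: [-0.19, 3.134, 0.0]
contact_force: [0.6, -0.5, -1.0]
grip_width: 0.0386
gripper_force: 51.3
```

Emit:
send_rows(deltas=[{"dx": 0, "dy": 0, "dz": 0, "rx": 0, "ry": 0, "rz": 0}, {"dx": 0, "dy": 0, "dz": 0, "rx": 0, "ry": 0, "rz": 0}])

```text
clock: 10.18
tcp_pos: [0.4714, 0.1261, 0.0317]
orientation: [0.19, -3.136, 0.0]
contact_force: [-0.5, 0.7, -2.8]
grip_width: 0.0385
gripper_force: 51.3
```

```bash
python3 -c "from h import *;st()"
```

```text
t 10.18 tcp [471.4 126.1  31.7] yaw_y 96.92 zax [-0. -0. -1.] F [-0.5  0.7 -2.8] M [0.   0.09 0.02] w 38.5 g 51.3 q [-0.57  0.51  0.22  2.16 -0.23  0.49  1.52]
```

Emit:
send_rows(deltas=[{"dx": 8, "dy": 1, "dz": 0, "rx": 0, "ry": 0, "rz": 0}, {"dx": 18, "dy": 2.2, "dz": 0, "rx": 0, "ry": 0, "rz": 0}, {"dx": 28, "dy": 3.4, "dz": 0, "rx": 0, "ry": 0, "rz": 0}, {"dx": 38, "dy": 4.6, "dz": 0, "rx": 0, "ry": 0, "rz": 0}, {"dx": 46, "dy": 5.6, "dz": 0, "rx": 0, "ry": 0, "rz": 0}])

```text
clock: 10.6
tcp_pos: [0.5188, 0.132, 0.032]
orientation: [-0.19, 3.135, 0.0]
contact_force: [-0.4, 0.6, -2.2]
grip_width: 0.0383
gripper_force: 51.3
```

Emit:
send_rows(deltas=[{"dx": 0, "dy": 0, "dz": -0.5, "rx": 0, "ry": 0, "rz": 0}, {"dx": 0, "dy": 0, "dz": -1, "rx": 0, "ry": 0, "rz": 0}])

```text
clock: 10.77
tcp_pos: [0.5174, 0.1317, 0.0307]
orientation: [-0.19, 3.136, -0.0]
contact_force: [-0.7, 0.8, -2.5]
grip_width: 0.039
gripper_force: 51.3
```

Emit:
send_rows(deltas=[{"dx": 2, "dy": 0.2, "dz": 0, "rx": 0, "ry": 0, "rz": 0}, {"dx": 4, "dy": 0.5, "dz": 0, "rx": 0, "ry": 0, "rz": 0}, {"dx": 6, "dy": 0.7, "dz": 0, "rx": 0, "ry": 0, "rz": 0}, {"dx": 8, "dy": 1, "dz": 0, "rx": 0, "ry": 0, "rz": 0}, {"dx": 8, "dy": 1, "dz": 0, "rx": 0, "ry": 0, "rz": 0}])

```text
clock: 11.18
tcp_pos: [0.5255, 0.1328, 0.0308]
orientation: [-0.19, 3.135, 0.0]
contact_force: [-0.2, -0.8, -2.7]
grip_width: 0.0388
gripper_force: 51.3
```

```bash
python3 -c "from h import *;st()"
```

```text
t 11.18 tcp [525.5 132.8  30.8] yaw_y 96.94 zax [ 0.001  0.    -1.   ] F [-0.2 -0.8 -2.7] M [ 0.02 -0.01  0.02] w 38.8 g 51.3 q [-0.54  0.57  0.22  2.03 -0.23  0.56  1.54]
```

Creep forward in small steps until the stop pushes back.

Emit:
send_rows(deltas=[{"dx": 1, "dy": 0.1, "dz": -0.3, "rx": 0, "ry": 0, "rz": 0}, {"dx": 2, "dy": 0.2, "dz": -0.6, "rx": 0, "ry": 0, "rz": 0}, {"dx": 3, "dy": 0.4, "dz": -0.6, "rx": 0, "ry": 0, "rz": 0}, {"dx": 3, "dy": 0.4, "dz": -0.6, "rx": 0, "ry": 0, "rz": 0}])

```text
clock: 11.52
tcp_pos: [0.5256, 0.1328, 0.0306]
orientation: [0.19, -3.131, 0.0]
contact_force: [-8.7, -1.2, 12.3]
grip_width: 0.0385
gripper_force: 53.0
```

Emit:
send_rows(deltas=[{"dx": 1, "dy": 0.1, "dz": 0, "rx": 0, "ry": 0, "rz": 0}, {"dx": 2, "dy": 0.2, "dz": 0, "rx": 0, "ry": 0, "rz": 0}, {"dx": 2, "dy": 0.2, "dz": 0, "rx": 0, "ry": 0, "rz": 0}])

```text
clock: 11.77
tcp_pos: [0.5284, 0.1331, 0.0306]
orientation: [0.19, -3.133, -0.0]
contact_force: [-6.2, -1.0, 9.9]
grip_width: 0.0387
gripper_force: 52.6
```

```bash
python3 -c "from h import *;st()"
```

```text
t 11.77 tcp [528.4 133.1  30.6] yaw_y 96.94 zax [-0.003 -0.    -1.   ] F [-6.2 -1.   9.9] M [-0.17  1.5   0.04] w 38.7 g 52.6 q [-0.54  0.57  0.22  2.03 -0.23  0.57  1.54]
```

Emit:
send_rows(deltas=[{"dx": 1, "dy": 0.1, "dz": 0.4, "rx": 0, "ry": 0, "rz": 0}, {"dx": 2, "dy": 0.2, "dz": 0.4, "rx": 0, "ry": 0, "rz": 0}, {"dx": 2, "dy": 0.2, "dz": 0.4, "rx": 0, "ry": 0, "rz": 0}, {"dx": 2, "dy": 0.2, "dz": 0.4, "rx": 0, "ry": 0, "rz": 0}])

```text
clock: 12.1
tcp_pos: [0.5296, 0.1333, 0.0306]
orientation: [0.19, -3.131, 0.0]
contact_force: [-7.7, 0.0, 8.9]
grip_width: 0.0385
gripper_force: 52.6
```

Emit:
send_rows(deltas=[{"dx": 1, "dy": 0.1, "dz": 0, "rx": 0, "ry": 0, "rz": 0}, {"dx": 2, "dy": 0.2, "dz": 0, "rx": 0, "ry": 0, "rz": 0}, {"dx": 2, "dy": 0.2, "dz": 0, "rx": 0, "ry": 0, "rz": 0}])

```text
clock: 12.35
tcp_pos: [0.5296, 0.1333, 0.0306]
orientation: [0.19, -3.127, 0.0]
contact_force: [-13.9, -1.4, 15.9]
grip_width: 0.0388
gripper_force: 53.4
```

```bash
python3 -c "from h import *;st()"
```

```text
t 12.35 tcp [529.6 133.3  30.6] yaw_y 96.94 zax [-0.009 -0.001 -1.   ] F [-13.9  -1.4  15.9] M [-0.19  2.93 -0.03] w 38.8 g 53.4 q [-0.53  0.58  0.22  2.02 -0.23  0.58  1.54]
```

Emit:
send_rows(deltas=[{"dx": 0, "dy": 0, "dz": 0, "rx": 0, "ry": 0, "rz": 0}, {"dx": 0, "dy": 0, "dz": 0, "rx": 0, "ry": 0, "rz": 0}, {"dx": -2, "dy": -0.2, "dz": 0, "rx": 0, "ry": 0, "rz": 0}, {"dx": -2, "dy": -0.2, "dz": 5, "rx": 0, "ry": 0, "rz": 0}, {"dx": -2, "dy": -0.2, "dz": 20, "rx": 0, "ry": 0, "rz": 0}], jaw=62)

```text
clock: 12.77
tcp_pos: [0.5309, 0.1331, 0.0495]
orientation: [0.19, -3.133, 0.002]
contact_force: [-0.6, -0.1, 0.2]
grip_width: 0.0618
gripper_force: 0.0
```

Emit:
send_rows(deltas=[{"dx": -8, "dy": -1, "dz": 30, "rx": 0, "ry": 0, "rz": 0}, {"dx": -25, "dy": -3, "dz": 60, "rx": 0, "ry": 0, "rz": 0}, {"dx": -42, "dy": -5, "dz": 90, "rx": 0, "ry": 0, "rz": 0}, {"dx": -60, "dy": -7, "dz": 100, "rx": 0, "ry": 0, "rz": 0}, {"dx": -80, "dy": -10, "dz": 100, "rx": 0, "ry": 0, "rz": 0}])

```text
clock: 13.18
tcp_pos: [0.4539, 0.1242, 0.1539]
orientation: [-0.189, 3.129, 0.004]
contact_force: [-0.0, 0.6, -0.4]
grip_width: 0.062
gripper_force: 0.0
```

Emit:
send_rows(deltas=[{"dx": 0, "dy": -30, "dz": 0, "rx": 0, "ry": 0, "rz": 0}, {"dx": 0, "dy": -65, "dz": 0, "rx": 0, "ry": 0, "rz": 0}, {"dx": 0, "dy": -100, "dz": 10, "rx": 0, "ry": 0, "rz": 0}, {"dx": 0, "dy": -130, "dz": 20, "rx": 0, "ry": 0, "rz": 0}, {"dx": 0, "dy": -150, "dz": 20, "rx": 0, "ry": 0, "rz": 0}])

```text
clock: 13.6
tcp_pos: [0.4529, -0.0298, 0.1727]
orientation: [-0.185, 3.132, -0.0]
contact_force: [0.4, 0.3, 0.0]
grip_width: 0.0621
gripper_force: 0.0
```

Run:
```python
from h import *;st()
def rot(p,a): a=np.radians(a); return p[...,0]*np.cos(a)+p[...,1]*np.sin(a), -p[...,0]*np.sin(a)+p[...,1]*np.cos(a)
for n in ("top","side"):
    f,P=grab(n); P=P*1000
    X,Y=rot(P-np.array([543,134.7,0]),6.9); z=P[...,2]
    k=(abs(z-32)<5)&(X<18)&(X>-120)&(abs(Y)<28)
    if k.any(): print(n,'carr top',k.sum(),'X',np.percentile(X[k],[0,2,98,100]).round(1),'Y',np.percentile(Y[k],[2,98]).round(1),'z',np.median(z[k]).round(1))
    c=f["frame"][140:260,170:290] if n=="top" else f["frame"][110:230,190:310]
    cv2.imwrite(f"pics/n5{n}.png",c)
a=np.hstack([cv2.resize(cv2.imread(f"pics/n5{n}.png"),(400,400),interpolation=cv2.INTER_CUBIC) for n in("top","side")]); cv2.imwrite("pics/n5.png",a)
```

```text
t 13.6 tcp [452.9 -29.8 172.7] yaw_y 96.75 zax [ 0.004  0.    -1.   ] F [0.4 0.3 0. ] M [ 0.02 -0.01  0.05] w 62.1 g 0.0 q [-0.42  0.21  0.39  2.16 -0.11  0.79  1.73]
top carr top 356 X [-65.3 -63.7  16.6  17.9] Y [-19.   19.8] z 32.1
side carr top 151 X [-67.  -64.1   7.7  15.4] Y [-23.3  20.5] z 31.4
```

View pics/n5.png

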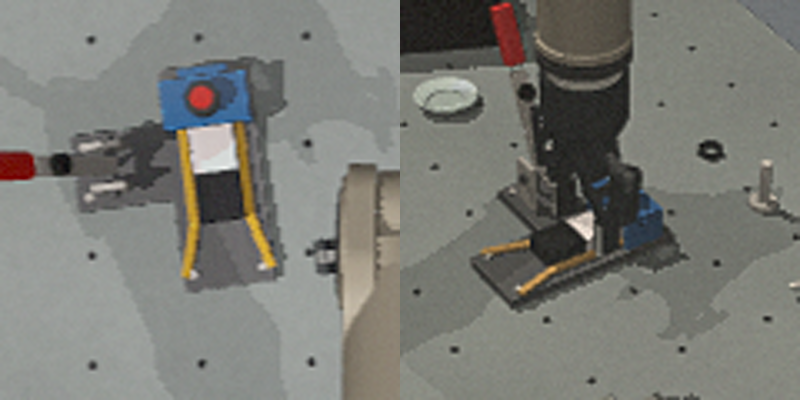

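The carrier is home: its tail edge measures nest x = −65 and its top z = 32. The crop shows it under the bridge, black tail at (220,195). Next is the clamp handle.

Emit:
send_rows(deltas=[{"dx": 3, "dy": 10, "dz": 25, "rx": 0, "ry": 0, "rz": -7}, {"dx": 8, "dy": 25, "dz": 50, "rx": 0, "ry": 0, "rz": -14}, {"dx": 14, "dy": 50, "dz": 75, "rx": 0, "ry": 0, "rz": -21}, {"dx": 20, "dy": 80, "dz": 95, "rx": 0, "ry": 0, "rz": -28}, {"dx": 26, "dy": 115, "dz": 110, "rx": 0, "ry": 0, "rz": -35}])

```text
clock: 14.12
tcp_pos: [0.4783, 0.0867, 0.2816]
orientation: [0.751, 3.048, 0.003]
contact_force: [1.8, -0.5, -0.6]
grip_width: 0.0619
gripper_force: 0.0
```

Emit:
send_rows(deltas=[{"dx": 7, "dy": 35, "dz": 0, "rx": 0, "ry": 0, "rz": -7}, {"dx": 14, "dy": 70, "dz": 0, "rx": 0, "ry": 0, "rz": -14}, {"dx": 21, "dy": 105, "dz": 0, "rx": 0, "ry": 0, "rz": -21}, {"dx": 28, "dy": 135, "dz": 0, "rx": 0, "ry": 0, "rz": -28}, {"dx": 34, "dy": 165, "dz": 0, "rx": 0, "ry": 0, "rz": -35}])

```text
clock: 14.53
tcp_pos: [0.5112, 0.2538, 0.2794]
orientation: [-1.629, -2.686, -0.001]
contact_force: [1.0, 0.0, 0.5]
grip_width: 0.0622
gripper_force: 0.0
```

Emit:
send_rows(deltas=[{"dx": 3, "dy": 15, "dz": 0, "rx": 0, "ry": 0, "rz": -7}, {"dx": 6, "dy": 30, "dz": 0, "rx": 0, "ry": 0, "rz": -14}, {"dx": 7, "dy": 37, "dz": 0, "rx": 0, "ry": 0, "rz": -20}, {"dx": 7, "dy": 37, "dz": 0, "rx": 0, "ry": 0, "rz": -20}, {"dx": 7, "dy": 37, "dz": 0, "rx": 0, "ry": 0, "rz": -20}])

```text
clock: 14.95
tcp_pos: [0.518, 0.2886, 0.2791]
orientation: [2.06, 2.372, -0.001]
contact_force: [0.0, 0.3, 0.5]
grip_width: 0.062
gripper_force: 0.0
```

Emit:
send_rows(deltas=[{"dx": 0, "dy": 0, "dz": 0, "rx": 0, "ry": 0, "rz": 0}, {"dx": 0, "dy": 0, "dz": 0, "rx": 0, "ry": 0, "rz": 0}, {"dx": 0, "dy": 0, "dz": 0, "rx": 0, "ry": 0, "rz": 0}])

```text
clock: 15.2
tcp_pos: [0.5187, 0.2869, 0.2796]
orientation: [-2.066, -2.367, -0.0]
contact_force: [-0.2, 0.4, -0.5]
grip_width: 0.0622
gripper_force: 0.0
```

Run:
```python
from h import *;st()
f,P=grab("side"); P=P*1000; hsv=cv2.cvtColor(f["frame"],cv2.COLOR_BGR2HSV); H,S,V=[hsv[...,i].astype(int) for i in range(3)]
k=(S>140)&((H<8)|(H>172))&(P[...,2]>120)&(P[...,2]<240)&(abs(P[...,0]-520)<60)&(abs(P[...,1]-280)<70)
print(k.sum(),np.percentile(P[k],[2,50,98],axis=0).round(1))
```

```text
t 15.2 tcp [518.7 286.9 279.6] yaw_y 7.77 zax [ 0.  0. -1.] F [-0.2  0.4 -0.5] M [0.05 0.02 0.03] w 62.2 g 0.0 q [-0.95  0.32  0.44  1.74 -0.15  1.11 -0.33]
117 [[509.9 264.4 163.1]
 [519.4 281.9 192.3]
 [531.8 302.3 217.2]]
```

Emit:
send_rows(deltas=[{"dx": 1, "dy": 0, "dz": -25, "rx": 0, "ry": 0, "rz": -0.9}, {"dx": 1, "dy": 0, "dz": -50, "rx": 0, "ry": 0, "rz": -0.9}, {"dx": 1, "dy": 0, "dz": -75, "rx": 0, "ry": 0, "rz": -0.9}, {"dx": 1, "dy": 0, "dz": -93, "rx": 0, "ry": 0, "rz": -0.9}, {"dx": 1, "dy": 0, "dz": -98, "rx": 0, "ry": 0, "rz": -0.9}])

```text
clock: 15.67
tcp_pos: [0.5179, 0.2865, 0.1785]
orientation: [-2.084, -2.35, 0.008]
contact_force: [-0.4, 0.3, -0.6]
grip_width: 0.0617
gripper_force: 0.0
```

Emit:
send_rows(deltas=[{"dx": 0, "dy": 0, "dz": 0, "rx": 0, "ry": 0, "rz": 0}, {"dx": 0, "dy": 0, "dz": 0, "rx": 0, "ry": 0, "rz": 0}, {"dx": 0, "dy": 0, "dz": 0, "rx": 0, "ry": 0, "rz": 0}, {"dx": 0, "dy": 0, "dz": 0, "rx": 0, "ry": 0, "rz": 0}])

```text
clock: 16.0
tcp_pos: [0.5205, 0.2881, 0.1829]
orientation: [2.084, 2.35, 0.004]
contact_force: [-0.2, 0.5, 0.2]
grip_width: 0.062
gripper_force: 0.0
```

Emit:
send_rows(deltas=[{"dx": 0, "dy": 0, "dz": 0, "rx": 0, "ry": 0, "rz": 0}, {"dx": 0, "dy": 0, "dz": 0, "rx": 0, "ry": 0, "rz": 0}, {"dx": 0, "dy": 0, "dz": 0, "rx": 0, "ry": 0, "rz": 0}, {"dx": 0, "dy": 0, "dz": 0, "rx": 0, "ry": 0, "rz": 0}, {"dx": 0, "dy": 0, "dz": 0, "rx": 0, "ry": 0, "rz": 0}], jaw=15, newtons=30)

```text
clock: 16.42
tcp_pos: [0.5217, 0.2881, 0.1823]
orientation: [2.084, 2.348, 0.006]
contact_force: [7.6, 1.5, -0.6]
grip_width: 0.0216
gripper_force: 34.8
```

Run:
```python
from h import *;st()
```

```text
t 16.42 tcp [521.7 288.1 182.3] yaw_y 6.8 zax [ 0.004  0.002 -1.   ] F [ 7.6  1.5 -0.6] M [ 0.13 -0.66 -0.2 ] w 21.6 g 34.8 q [-0.92  0.43  0.41  1.83 -0.21  0.91 -0.3 ]
```

Run:
```python
import numpy as np
t0=114.5;Rr=156.4
f=lambda t:(-Rr*np.cos(np.radians(t)),Rr*np.sin(np.radians(t)))
for t in [114.5,108,101,94,87,80,72,64,56,48,40,32,25,18,12,6,0]:
    a,b=f(t);a0,b0=f(t0); d=a-a0; print(t,'dx',round(-.12*d,1),'dy',round(.993*d,1),'dz',round(b-b0,1))
```

```text
114.5 dx -0.0 dy 0.0 dz 0.0
108 dx 2.0 dy -16.4 dz 6.4
101 dx 4.2 dy -34.8 dz 11.2
94 dx 6.5 dy -53.6 dz 13.7
87 dx 8.8 dy -72.5 dz 13.9
80 dx 11.0 dy -91.4 dz 11.7
72 dx 13.6 dy -112.4 dz 6.4
64 dx 16.0 dy -132.5 dz -1.7
56 dx 18.3 dy -151.2 dz -12.7
48 dx 20.3 dy -168.3 dz -26.1
40 dx 22.2 dy -183.4 dz -41.8
32 dx 23.7 dy -196.1 dz -59.4
25 dx 24.8 dy -205.2 dz -76.2
18 dx 25.6 dy -212.1 dz -94.0
12 dx 26.1 dy -216.3 dz -109.8
6 dx 26.4 dy -218.9 dz -126.0
0 dx 26.6 dy -219.7 dz -142.3
```

Emit:
send_rows(deltas=[{"dx": 2.5, "dy": -16.4, "dz": 6.4, "rx": 0, "ry": 0, "rz": 0}, {"dx": 5.2, "dy": -34.8, "dz": 11.2, "rx": 0, "ry": 0, "rz": 0}, {"dx": 7.5, "dy": -53.6, "dz": 13.7, "rx": 0, "ry": 0, "rz": 0}, {"dx": 9.8, "dy": -72.5, "dz": 13.9, "rx": 0, "ry": 0, "rz": 0}, {"dx": 12, "dy": -91.4, "dz": 11.7, "rx": 0, "ry": 0, "rz": 0}])

```text
clock: 16.83
tcp_pos: [0.532, 0.1996, 0.1944]
orientation: [-2.08, -2.351, -0.008]
contact_force: [-0.1, 8.5, 0.9]
grip_width: 0.0219
gripper_force: 33.4
```

Run:
```python
from h import *;st()
```

```text
t 16.83 tcp [532.  199.6 194.4] yaw_y 7.0 zax [ 0.002  0.006 -1.   ] F [-0.1  8.5  0.9] M [ 1.95  0.15 -0.1 ] w 21.9 g 33.4 q [-0.81  0.37  0.43  1.89 -0.2   0.92 -0.16]
```

Emit:
send_rows(deltas=[{"dx": 2.6, "dy": -21, "dz": -5.3, "rx": 0, "ry": 0, "rz": 0}, {"dx": 5, "dy": -41.1, "dz": -13.4, "rx": 0, "ry": 0, "rz": 0}, {"dx": 7.3, "dy": -59.8, "dz": -24.4, "rx": 0, "ry": 0, "rz": 0}, {"dx": 9.3, "dy": -76.9, "dz": -37.8, "rx": 0, "ry": 0, "rz": 0}, {"dx": 11.2, "dy": -92, "dz": -53.5, "rx": 0, "ry": 0, "rz": 0}])

```text
clock: 17.25
tcp_pos: [0.543, 0.1039, 0.1404]
orientation: [-2.085, -2.349, -0.003]
contact_force: [-2.0, 2.4, 4.0]
grip_width: 0.0215
gripper_force: 33.4
```

Run:
```python
from h import *;st()
```

```text
t 17.25 tcp [543.  103.9 140.4] yaw_y 6.84 zax [ 0.001  0.002 -1.   ] F [-2.   2.4  4. ] M [ 0.77  0.42 -0.08] w 21.5 g 33.4 q [-0.64  0.43  0.43  1.97 -0.25  0.8   0.05]
```

Emit:
send_rows(deltas=[{"dx": 1.5, "dy": -12.7, "dz": -17.6, "rx": 0, "ry": 0, "rz": 0}, {"dx": 2.6, "dy": -21.8, "dz": -34.4, "rx": 0, "ry": 0, "rz": 0}, {"dx": 3.4, "dy": -28.7, "dz": -52.2, "rx": 0, "ry": 0, "rz": 0}, {"dx": 3.9, "dy": -32.9, "dz": -68, "rx": 0, "ry": 0, "rz": 0}, {"dx": 4.2, "dy": -35.5, "dz": -84.2, "rx": 0, "ry": 0, "rz": 0}])

```text
clock: 17.67
tcp_pos: [0.5472, 0.0665, 0.055]
orientation: [2.087, 2.347, -0.001]
contact_force: [0.2, -4.3, 1.2]
grip_width: 0.0213
gripper_force: 34.4
```

Emit:
send_rows(deltas=[{"dx": 0.1, "dy": -0.5, "dz": -8, "rx": 0, "ry": 0, "rz": 0}, {"dx": 0.2, "dy": -0.8, "dz": -15, "rx": 0, "ry": 0, "rz": 0}, {"dx": 0.2, "dy": -0.8, "dz": -15, "rx": 0, "ry": 0, "rz": 0}])

```text
clock: 17.92
tcp_pos: [0.5473, 0.0657, 0.0392]
orientation: [2.086, 2.347, -0.003]
contact_force: [1.8, -5.7, -2.4]
grip_width: 0.0216
gripper_force: 34.2
```

Run:
```python
from h import *;st()
```

```text
t 17.92 tcp [547.3  65.7  39.2] yaw_y 6.74 zax [-0.    -0.003 -1.   ] F [ 1.8 -5.7 -2.4] M [-0.9  -0.3  -0.01] w 21.6 g 34.2 q [-0.51  0.58  0.35  2.02 -0.34  0.6   0.19]
```

Emit:
send_rows(deltas=[{"dx": 0, "dy": 0, "dz": 0, "rx": 0, "ry": 0, "rz": 0}, {"dx": 0, "dy": 0, "dz": 0, "rx": 0, "ry": 0, "rz": 0}, {"dx": 0, "dy": 0, "dz": 0, "rx": 0, "ry": 0, "rz": 0}, {"dx": 0, "dy": 0, "dz": 0, "rx": 0, "ry": 0, "rz": 0}, {"dx": 0, "dy": 0, "dz": 0, "rx": 0, "ry": 0, "rz": 0}], jaw=50)

```text
clock: 18.33
tcp_pos: [0.5474, 0.0685, 0.0407]
orientation: [2.084, 2.351, 0.001]
contact_force: [0.6, -0.5, -0.0]
grip_width: 0.0497
gripper_force: 0.0
```

Run:
```python
from h import *;st()
def rot(p,a): a=np.radians(a); return p[...,0]*np.cos(a)+p[...,1]*np.sin(a), -p[...,0]*np.sin(a)+p[...,1]*np.cos(a)
f,P=grab("side"); P=P*1000; hsv=cv2.cvtColor(f["frame"],cv2.COLOR_BGR2HSV); H,S,V=[hsv[...,i].astype(int) for i in range(3)]
X,Y=rot(P-np.array([543,134.7,0]),6.9)
k=(S>120)&((H<8)|(H>172))&(P[...,2]>25)&(P[...,2]<90)&(abs(X+5)<20)&(Y<-25)&(Y>-110)
print(k.sum(),np.c_[X,Y][:0]); 
if k.any(): print(np.percentile(np.c_[X[k],Y[k],P[...,2][k]],[2,50,98],axis=0).round(1))
cv2.imwrite("pics/c6.png",cv2.resize(f["frame"][110:230,190:310],(600,600),interpolation=cv2.INTER_CUBIC))
```

```text
t 18.33 tcp [547.4  68.5  40.7] yaw_y 6.9 zax [ 0.  0. -1.] F [ 0.6 -0.5 -0. ] M [0.01 0.04 0.04] w 49.7 g 0.0 q [-0.51  0.58  0.35  2.02 -0.34  0.6   0.19]
83 []
[[-16.2 -94.9  42.9]
 [ -7.7 -77.6  54.6]
 [  5.7 -47.8  59.8]]
```

View pics/c6.png

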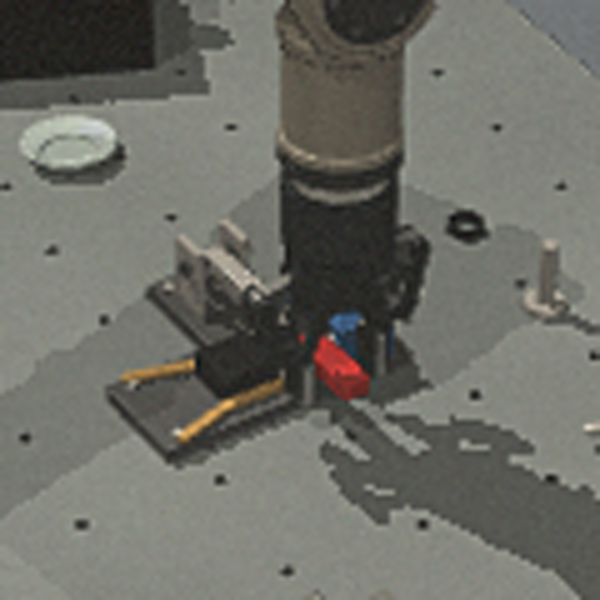

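The clamp is down and released: the red handle is level at (340,365), top at about z 57. I'll dwell about 3 s.

Emit:
send_rows(deltas=[{"dx": 0, "dy": 0, "dz": 0, "rx": 0, "ry": 0, "rz": 0}, {"dx": 0, "dy": 0, "dz": 0, "rx": 0, "ry": 0, "rz": 0}, {"dx": 0, "dy": 0, "dz": 0, "rx": 0, "ry": 0, "rz": 0}, {"dx": 0, "dy": 0, "dz": 0, "rx": 0, "ry": 0, "rz": 0}, {"dx": 0, "dy": 0, "dz": 0, "rx": 0, "ry": 0, "rz": 0}])

```text
clock: 18.8
tcp_pos: [0.5472, 0.068, 0.0404]
orientation: [2.084, 2.35, 0.0]
contact_force: [-0.1, -0.4, -0.5]
grip_width: 0.0497
gripper_force: 0.0
```

Emit:
send_rows(deltas=[{"dx": 0, "dy": 0, "dz": 0, "rx": 0, "ry": 0, "rz": 0}, {"dx": 0, "dy": 0, "dz": 0, "rx": 0, "ry": 0, "rz": 0}, {"dx": 0, "dy": 0, "dz": 0, "rx": 0, "ry": 0, "rz": 0}, {"dx": 0, "dy": 0, "dz": 0, "rx": 0, "ry": 0, "rz": 0}, {"dx": 0, "dy": 0, "dz": 0, "rx": 0, "ry": 0, "rz": 0}])

```text
clock: 19.22
tcp_pos: [0.5473, 0.068, 0.0404]
orientation: [2.084, 2.35, 0.0]
contact_force: [0.6, 0.5, -0.7]
grip_width: 0.05
gripper_force: 0.0
```

Emit:
send_rows(deltas=[{"dx": 0, "dy": 0, "dz": 0, "rx": 0, "ry": 0, "rz": 0}, {"dx": 0, "dy": 0, "dz": 0, "rx": 0, "ry": 0, "rz": 0}, {"dx": 0, "dy": 0, "dz": 0, "rx": 0, "ry": 0, "rz": 0}, {"dx": 0, "dy": 0, "dz": 0, "rx": 0, "ry": 0, "rz": 0}, {"dx": 0, "dy": 0, "dz": 0, "rx": 0, "ry": 0, "rz": 0}])

```text
clock: 19.63
tcp_pos: [0.5472, 0.0681, 0.0404]
orientation: [-2.084, -2.35, -0.0]
contact_force: [0.1, -0.6, 0.4]
grip_width: 0.0503
gripper_force: 0.0
```

Emit:
send_rows(deltas=[{"dx": 0, "dy": 0, "dz": 0, "rx": 0, "ry": 0, "rz": 0}, {"dx": 0, "dy": 0, "dz": 0, "rx": 0, "ry": 0, "rz": 0}, {"dx": 0, "dy": 0, "dz": 0, "rx": 0, "ry": 0, "rz": 0}, {"dx": 0, "dy": 0, "dz": 0, "rx": 0, "ry": 0, "rz": 0}, {"dx": 0, "dy": 0, "dz": 0, "rx": 0, "ry": 0, "rz": 0}])

```text
clock: 20.05
tcp_pos: [0.5472, 0.068, 0.0404]
orientation: [-2.084, -2.35, -0.0]
contact_force: [1.1, -0.1, 0.6]
grip_width: 0.0501
gripper_force: 0.0
```

Emit:
send_rows(deltas=[{"dx": 0, "dy": 0, "dz": 0, "rx": 0, "ry": 0, "rz": 0}, {"dx": 0, "dy": 0, "dz": 0, "rx": 0, "ry": 0, "rz": 0}, {"dx": 0, "dy": 0, "dz": 0, "rx": 0, "ry": 0, "rz": 0}, {"dx": 0, "dy": 0, "dz": 0, "rx": 0, "ry": 0, "rz": 0}, {"dx": 0, "dy": 0, "dz": 0, "rx": 0, "ry": 0, "rz": 0}])

```text
clock: 20.47
tcp_pos: [0.5472, 0.068, 0.0404]
orientation: [-2.085, -2.35, -0.0]
contact_force: [0.1, -1.0, -1.5]
grip_width: 0.0505
gripper_force: 0.0
```

Emit:
send_rows(deltas=[{"dx": 0, "dy": 0, "dz": 0, "rx": 0, "ry": 0, "rz": 0}, {"dx": 0, "dy": 0, "dz": 0, "rx": 0, "ry": 0, "rz": 0}, {"dx": 0, "dy": 0, "dz": 0, "rx": 0, "ry": 0, "rz": 0}, {"dx": 0, "dy": 0, "dz": 0, "rx": 0, "ry": 0, "rz": 0}, {"dx": 0, "dy": 0, "dz": 0, "rx": 0, "ry": 0, "rz": 0}])

```text
clock: 20.88
tcp_pos: [0.5472, 0.068, 0.0404]
orientation: [-2.085, -2.35, -0.0]
contact_force: [0.3, -0.4, 1.0]
grip_width: 0.05
gripper_force: 0.0
```

Emit:
send_rows(deltas=[{"dx": 0, "dy": 0, "dz": 0, "rx": 0, "ry": 0, "rz": 0}, {"dx": 0, "dy": 0, "dz": 0, "rx": 0, "ry": 0, "rz": 0}, {"dx": 0, "dy": 0, "dz": 0, "rx": 0, "ry": 0, "rz": 0}, {"dx": 0, "dy": 0, "dz": 0, "rx": 0, "ry": 0, "rz": 0}, {"dx": 0, "dy": 0, "dz": 0, "rx": 0, "ry": 0, "rz": 0}])

```text
clock: 21.3
tcp_pos: [0.5472, 0.068, 0.0404]
orientation: [-2.084, -2.35, -0.0]
contact_force: [-0.4, 0.1, -0.4]
grip_width: 0.0497
gripper_force: 0.0
```

Emit:
send_rows(deltas=[{"dx": 0, "dy": 0, "dz": 0, "rx": 0, "ry": 0, "rz": 0}, {"dx": 0, "dy": 0, "dz": 0, "rx": 0, "ry": 0, "rz": 0}, {"dx": 0, "dy": 0, "dz": 0, "rx": 0, "ry": 0, "rz": 0}, {"dx": 0, "dy": 0, "dz": 0, "rx": 0, "ry": 0, "rz": 0}, {"dx": 0, "dy": 0, "dz": 0, "rx": 0, "ry": 0, "rz": 0}], jaw=15, newtons=35)

```text
clock: 21.72
tcp_pos: [0.5471, 0.068, 0.0405]
orientation: [-2.085, -2.35, 0.0]
contact_force: [-0.6, 0.7, 3.6]
grip_width: 0.0215
gripper_force: 37.6
```

Emit:
send_rows(deltas=[{"dx": -0.1, "dy": 0.9, "dz": 16.3, "rx": 0, "ry": 0, "rz": 0}, {"dx": -0.5, "dy": 3.4, "dz": 32.5, "rx": 0, "ry": 0, "rz": 0}, {"dx": -1, "dy": 7.6, "dz": 48.3, "rx": 0, "ry": 0, "rz": 0}, {"dx": -1.8, "dy": 14.5, "dz": 66.1, "rx": 0, "ry": 0, "rz": 0}, {"dx": -2.9, "dy": 23.6, "dz": 82.9, "rx": 0, "ry": 0, "rz": 0}])

```text
clock: 22.13
tcp_pos: [0.5443, 0.091, 0.1231]
orientation: [2.085, 2.348, -0.001]
contact_force: [4.3, 0.7, -11.4]
grip_width: 0.0214
gripper_force: 34.7
```

Run:
```python
from h import *;st()
```

```text
t 22.13 tcp [544.3  91.  123.1] yaw_y 6.8 zax [ 0.    -0.001 -1.   ] F [  4.3   0.7 -11.4] M [ 0.03 -0.98 -0.16] w 21.4 g 34.7 q [-0.61  0.45  0.43  1.98 -0.26  0.76  0.08]
```

Emit:
send_rows(deltas=[{"dx": -1.5, "dy": 12.7, "dz": 17.6, "rx": 0, "ry": 0, "rz": 0}, {"dx": -3.4, "dy": 27.8, "dz": 33.3, "rx": 0, "ry": 0, "rz": 0}, {"dx": -5.4, "dy": 44.9, "dz": 46.7, "rx": 0, "ry": 0, "rz": 0}, {"dx": -7.7, "dy": 63.6, "dz": 57.7, "rx": 0, "ry": 0, "rz": 0}, {"dx": -10.1, "dy": 83.7, "dz": 65.8, "rx": 0, "ry": 0, "rz": 0}])

```text
clock: 22.55
tcp_pos: [0.5349, 0.173, 0.1897]
orientation: [2.085, 2.345, -0.002]
contact_force: [4.0, -4.8, -5.8]
grip_width: 0.0214
gripper_force: 36.8
```

Emit:
send_rows(deltas=[{"dx": -2.6, "dy": 21, "dz": 5.3, "rx": 0, "ry": 0, "rz": 0}, {"dx": -4.8, "dy": 39.9, "dz": 7.5, "rx": 0, "ry": 0, "rz": 0}, {"dx": -7.1, "dy": 58.8, "dz": 7.3, "rx": 0, "ry": 0, "rz": 0}, {"dx": -9.4, "dy": 77.6, "dz": 4.8, "rx": 0, "ry": 0, "rz": 0}, {"dx": -11.6, "dy": 96, "dz": 0, "rx": 0, "ry": 0, "rz": 0}])

```text
clock: 22.97
tcp_pos: [0.5237, 0.2714, 0.1903]
orientation: [2.084, 2.348, 0.003]
contact_force: [3.0, -1.4, 2.9]
grip_width: 0.0211
gripper_force: 39.8
```

Emit:
send_rows(deltas=[{"dx": -1, "dy": 7.5, "dz": -3, "rx": 0, "ry": 0, "rz": 0}, {"dx": -1.7, "dy": 14, "dz": -5.5, "rx": 0, "ry": 0, "rz": 0}, {"dx": -1.7, "dy": 14, "dz": -5.5, "rx": 0, "ry": 0, "rz": 0}])

```text
clock: 23.22
tcp_pos: [0.5218, 0.2881, 0.184]
orientation: [2.081, 2.353, 0.006]
contact_force: [1.6, 4.7, 4.0]
grip_width: 0.0213
gripper_force: 40.4
```

Run:
```python
from h import *;st()
```

```text
t 23.22 tcp [521.8 288.1 184. ] yaw_y 7.02 zax [ 0.003  0.003 -1.   ] F [1.6 4.7 4. ] M [ 0.52 -0.3  -0.05] w 21.3 g 40.4 q [-0.93  0.43  0.41  1.83 -0.21  0.92 -0.29]
```

Back at the open end. Next I release, lift straight up, move away and check everything.

Emit:
send_rows(deltas=[{"dx": 0, "dy": 0, "dz": 0, "rx": 0, "ry": 0, "rz": 0}, {"dx": 0, "dy": 0, "dz": 0, "rx": 0, "ry": 0, "rz": 0}, {"dx": 0, "dy": 0, "dz": 0, "rx": 0, "ry": 0, "rz": 0}, {"dx": 0, "dy": 0, "dz": 0, "rx": 0, "ry": 0, "rz": 0}], jaw=62)

```text
clock: 23.55
tcp_pos: [0.5207, 0.2845, 0.1833]
orientation: [-2.085, -2.349, 0.002]
contact_force: [0.1, 0.7, 0.9]
grip_width: 0.062
gripper_force: 0.0
```

Emit:
send_rows(deltas=[{"dx": 0, "dy": 0, "dz": 25, "rx": 0, "ry": 0, "rz": 0}, {"dx": 0, "dy": 0, "dz": 55, "rx": 0, "ry": 0, "rz": 0}, {"dx": 0, "dy": 0, "dz": 90, "rx": 0, "ry": 0, "rz": 0}, {"dx": 0, "dy": 0, "dz": 115, "rx": 0, "ry": 0, "rz": 0}, {"dx": 0, "dy": 0, "dz": 120, "rx": 0, "ry": 0, "rz": 0}])

```text
clock: 23.97
tcp_pos: [0.523, 0.2856, 0.3085]
orientation: [2.085, 2.348, 0.011]
contact_force: [0.6, 0.2, 0.3]
grip_width: 0.0617
gripper_force: 0.0
```

Emit:
send_rows(deltas=[{"dx": -20, "dy": 28, "dz": 0, "rx": 0, "ry": 0, "rz": 0}, {"dx": -40, "dy": 60, "dz": 0, "rx": 0, "ry": 0, "rz": 0}, {"dx": -60, "dy": 92, "dz": 0, "rx": 0, "ry": 0, "rz": 0}, {"dx": -80, "dy": 124, "dz": 0, "rx": 0, "ry": 0, "rz": 0}, {"dx": -95, "dy": 150, "dz": 0, "rx": 0, "ry": 0, "rz": 0}])

```text
clock: 24.38
tcp_pos: [0.4234, 0.4374, 0.3029]
orientation: [-2.082, -2.351, 0.002]
contact_force: [0.7, -0.0, -0.1]
grip_width: 0.0623
gripper_force: 0.0
```

Emit:
send_rows(deltas=[{"dx": 0, "dy": 0, "dz": 0, "rx": 0, "ry": 0, "rz": 0}, {"dx": 0, "dy": 0, "dz": 0, "rx": 0, "ry": 0, "rz": 0}, {"dx": 0, "dy": 0, "dz": 0, "rx": 0, "ry": 0, "rz": 0}, {"dx": 0, "dy": 0, "dz": 0, "rx": 0, "ry": 0, "rz": 0}, {"dx": 0, "dy": 0, "dz": 0, "rx": 0, "ry": 0, "rz": 0}])

```text
clock: 24.8
tcp_pos: [0.4271, 0.4336, 0.3036]
orientation: [2.088, 2.347, -0.0]
contact_force: [-0.3, -0.8, 0.5]
grip_width: 0.0616
gripper_force: 0.0
```

Run:
```python
from h import *;st()
def rot(p,a): a=np.radians(a); return p[...,0]*np.cos(a)+p[...,1]*np.sin(a), -p[...,0]*np.sin(a)+p[...,1]*np.cos(a)
im=[]
for n in ("top","side"):
    f,P=grab(n); P=P*1000; hsv=cv2.cvtColor(f["frame"],cv2.COLOR_BGR2HSV); H,S,V=[hsv[...,i].astype(int) for i in range(3)]
    X,Y=rot(P-np.array([543,134.7,0]),6.9); z=P[...,2]
    k=(abs(z-32)<5)&(X<18)&(X>-120)&(abs(Y)<28)
    print(n,'carr top',k.sum(),'X',np.percentile(X[k],[0,2,98,100]).round(1),'Y',np.percentile(Y[k],[2,98]).round(1),'z',np.median(z[k]).round(1))
    k=(S>140)&((H<8)|(H>172))&(z>120)&(z<240)&(abs(P[...,0]-520)<60)&(abs(P[...,1]-280)<70)
    print('handle',np.percentile(P[k],[2,50,98],axis=0).round(1))
    im.append(cv2.resize(f["frame"],(400,300),interpolation=cv2.INTER_AREA))
cv2.imwrite("pics/f7.png",np.hstack(im))
```

```text
t 24.8 tcp [427.1 433.6 303.6] yaw_y 6.69 zax [ 0. -0. -1.] F [-0.3 -0.8  0.5] M [-0.   -0.04  0.07] w 61.6 g 0.0 q [-1.19  0.33  0.39  1.67 -0.13  1.17 -0.66]
top carr top 353 X [-65.3 -63.9  16.9  17.9] Y [-19.1  20.2] z 32.4
handle [[509.8 268.9 167. ]
 [520.  284.8 202.1]
 [530.4 302.6 219.2]]
side carr top 189 X [-65.3 -63.5  15.1  16.5] Y [-23.3  17.8] z 31.7
handle [[510.1 266.9 162.4]
 [519.4 281.4 192.2]
 [531.6 297.3 217.5]]
```

View pics/f7.png

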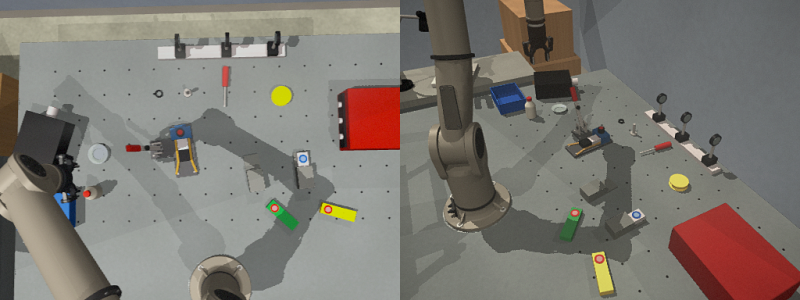

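The pictures show the carrier home, the clamp open at its original pose, and everything else undisturbed.

```bash
python3 -c "from bench import r; print(r.hand_in())"
```

```text
the job is handed in; nothing more can be done
None
```

The red-ringed carrier is home against the nest stop, was clamped and left untouched for about 3 s, and the clamp is back fully open; the job was handed in at about 25 s on the robot's clock.

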